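# Gauge a manifold's stud and sleeve its spigots

### The job

Check the thread of the manifold's stud: screw the ring gauge clockwise down the stud until it comes home against the shoulder and the resistance rises, then back it off one full turn, counted, so that it is not left bound. After that push every protective sleeve on the desk onto a spigot of its own, fully down on the flange, let go, and leave the phone and the tape roll where they are.

Things in the scene. Friction and masses are not known exactly. Their poses are not given: they have to be found in the camera images.
- shoulder (a point): centre of the round steel shoulder's top face (46 mm across, 58 mm above the desk) at the foot of the threaded stud of the manifold. The manifold is an aluminium block, 150 x 150 x 25 mm, fixed to the desk; at its four corners, 76 mm apart, stand the vertical stud (24 mm thick, 38 mm long above the shoulder, so its top is 96 mm above the desk; right-hand thread of 3 mm pitch) and three smooth vertical spigots. x and y axes along the block's sides, z up
- ring_center (a point): centre (half-way up) of the ring gauge: a knurled steel ring, 48 mm outside diameter, 24 mm high, already started on the threaded stud and captive on it. x axis points to the light witness mark on its top face, z up. Turned clockwise as seen from above it winds down the stud by 3 mm a turn; home against the shoulder its centre is 70 mm above the desk. It turns with light friction (0.06 N m) and stays where left
- ring_gauge (a joint): turn of the ring gauge on the stud (rad), growing clockwise as seen from above; 15.708 is home, hard against the shoulder, where it will turn no further; at the start it is 1.1 to 1.7 turns short of that
- spigot_0 (a point): centre of the flange's top face, 28 mm above the desk, on which a sleeve sits, at the foot of a plain steel spigot of the manifold: vertical, 20 mm thick, 26 mm tall above this point with the top 7 mm tapered to 12 mm; the flange is 39 mm across. z up
- spigot_1 (a point): centre of the flange's top face, 28 mm above the desk, on which a sleeve sits, at the foot of a plain steel spigot of the manifold: vertical, 20 mm thick, 26 mm tall above this point with the top 7 mm tapered to 12 mm; the flange is 39 mm across. z up
- spigot_2 (a point): centre of the flange's top face, 28 mm above the desk, on which a sleeve sits, at the foot of a plain steel spigot of the manifold: vertical, 20 mm thick, 26 mm tall above this point with the top 7 mm tapered to 12 mm; the flange is 39 mm across. z up
- sleeve_0_center (a point): centre of a protective sleeve: a plain grey tube open at both ends, 39 mm outside diameter, 24 mm bore (2 mm clearance all round on a spigot), 34 mm long, 40 to 85 g, standing upright on the desk left of the manifold, in front of the printer (its front, at least 0.1 m behind the sleeves at the start, is no place for the gripper); z along the tube. None if this sleeve is absent (two or three are there); any sleeve fits any spigot
- sleeve_1_center (a point): centre of a protective sleeve: a plain grey tube open at both ends, 39 mm outside diameter, 24 mm bore (2 mm clearance all round on a spigot), 34 mm long, 40 to 85 g, standing upright on the desk left of the manifold, in front of the printer (its front, at least 0.1 m behind the sleeves at the start, is no place for the gripper); z along the tube. None if this sleeve is absent (two or three are there); any sleeve fits any spigot
- sleeve_2_center (a point): centre of a protective sleeve: a plain grey tube open at both ends, 39 mm outside diameter, 24 mm bore (2 mm clearance all round on a spigot), 34 mm long, 40 to 85 g, standing upright on the desk left of the manifold, in front of the printer (its front, at least 0.1 m behind the sleeves at the start, is no place for the gripper); z along the tube. None if this sleeve is absent (two or three are there); any sleeve fits any spigot
- phone: a phone, 79 x 152 x 10 mm, lying on the desk between sleeves and manifold; a bystander, origin at the centre of its underside
- tape_mask: a roll of masking tape, 103 mm across, 25 mm high, behind the manifold; a bystander, origin at the centre of its underside

How it is judged:
By the outcome, as a careful person would: the job done as asked, in the order asked, and still so for the second after the job is handed in, with the robot touching nothing.
Of sleeve_0, sleeve_1, sleeve_2 only 2 to 3 are there at a start; the rules pass over those that are not, and their reading is None.
At some moment in a run one of sleeve_0, sleeve_1, sleeve_2 may be knocked a few centimetres aside while the robot is not near it.
It also fails if it takes over 210 s, if anything falls off the work surface, if the arm or the gripper's body presses on something with over 40 N, if the wrist force passes 120 N, or if a joint passes its speed limit or range.

### The arm

A 7-joint arm with a two-finger parallel gripper is mounted at the origin on a cart in front of the work surface, level with it; the furniture and walls round the work are solid. World frame = base frame: x ahead of the robot, y to its left, z up, the work surface at z = 0. Lengths are in m, angles in rad, forces in N, time in s.
With the tool pointing down it reaches from about 0.4 to 0.85 m from the base axis. Payload 4.5 kg.
Tool frame: the origin (TCP) lies between the finger pads; the fingertips stand r.tip_reach ahead of it and the grasp point (between the pads) lies 11 mm behind it (r.tip_reach is the distance from the TCP to the fingertips, in m); z points along the fingers, y is the line along which they close (so a half turn about z gives the same grasp; the last joint's range is limited). The gripper opens to 88 mm and grips with 3 to 60 N. Pads are 18 mm wide; open, the fingers measure 123 mm over their backs; the gripper's body (75 mm by 187 mm) begins 45 mm behind the grasp point.
Start: joints at [1.312, 0.689, -0.195, 1.565, 0.157, 0.902, -0.215], TCP at [0.18, -0.598, 0.247] pointing down, gripper open.
Joint ranges: [-3.01, 3.01], [-0.46, 2.08], [-1.47, 1.51], [0.13, 2.56], [-1, 4.14], [0.04, 2.09], [-2.66, 2.66]. Speed limits (rad/s): [2.57, 2.57, 3.14, 3.14, 3.14, 3.14, 3.14].

### API

Orientations are given as a unit quaternion [x, y, z, w].
In Python, from plant import r, vision, workorder gives the robot as it stands.
- The arm moves only by the tool drive_tool, never from a script. Its argument "targets" is a list of rows, each an object of numbers: "tx", "ty", "tz": the shift along the world's x, y, z in units of 0.03 m (1.0 is 0.03 m); "wx", "wy", "wz": the turn, a rotation vector about the world's x, y, z in units of 60 degrees (1.0 is 60 degrees); "claw": the opening, from -1 (shut) to 1 (fully open). A call has exactly 8 rows; each row shifts and turns the commanded pose from where the row before left it; what a row does not reach is not made up. A row lasts 1/10 s, in which the tool goes at most 50 mm and 8.59 degrees, less where a joint would pass 70% of its speed; a pose out of reach is approached as far as the arm can. A call with a number of a shift or a turn outside -1 to 1 is refused whole. A call with a gripper value outside its range is refused whole. The fingers move at their own pace and stop on an object; "force" is the grip in N (left out, the last holds). Time passes only in rows, so rows that do not move let the fingers close, or fill a call up. It gives the time, the measured TCP pose, the force, the opening and the grip force at its end, in the units of the state.
- r.get_state(): the state, without advancing time (a new reading comes with each control period).
- vision.snapshot(name): name is "scene" or "top" or "wrist"; returns a dict with "image" (400x640x3 uint8, blue, green, red), "range_z" (400x640 float32, m along the optical axis (not along the pixel's ray), 0 where there is no reading), "K" (3x3 intrinsics, pixels), "cam_to_world" (4x4, takes a point from camera to world coordinates). Camera axes: x right, y up, looking along -z (the intrinsics and any distortion apply to the point x, -y, -z); pixel columns grow to the right and rows downward; lengths in m; the calibration is good to about 2 mm. A picture is of the moment at which its call begins.
- workorder.finish_job(): hands the job in; it is judged then, once.
The state is a dict: "clock": time; "q": joint angles; "qd": joint speeds; "joint_torque": joint torques, N m; "tool_pos": TCP position; "eef_rot": TCP orientation; "contact_force": force on the tool from outside, world axes, zero at the start; "moment": the same for the moment, N m; "opening": opening from 0.0 (shut) to 1.0 (fully open); "finger_force": force on a finger pad.
Only numpy, scipy, OpenCV 4.12 (cv2) and the standard library are available. Lean on these libraries where they do the work, as an engineer would, in place of code of your own. Each camera call takes 0.05 s, during which the arm holds its last target. There are 200 camera calls.

## Working session

There is one attempt and no reset: what is moved stays moved. The work goes in short steps, Python scripts to look and compute and a tool call to move; the robot and the scene stay as the last step left them, time stands still between calls to the robot, and variables do not carry over. Pictures are saved under pics/ and viewed, at most 14 in all, crops included, and the job is handed in when it is done.

Besides the shell and the picture viewer there is one more tool, called after ">>>" by a JSON object that holds its "api" and its "payload", one argument or row to a line. drive_tool: Moves the arm, as the interface text tells. Its arguments: {"type":"object","properties":{"targets":{"type":"array","items":{"type":"object","properties":{"tx":{"type":"number"},"ty":{"type":"number"},"tz":{"type":"number"},"wx":{"type":"number"},"wy":{"type":"number"},"wz":{"type":"number"},"claw":{"type":"number"}}}},"force":{"type":"number"}},"required":["targets"]}

```bash
ls; mkdir -p pics
cat > h.py <<'E'
import numpy as np, cv2
from plant import r, vision, workorder
def snap(n,f=None):
    s=vision.snapshot(n)
    if f: cv2.imwrite('pics/'+f,s['image'])
    return s
def cloud(s):
    d=s['range_z'];K=s['K'];v,u=np.mgrid[:400,:640]
    P=np.stack([(u-K[0,2])/K[0,0]*d,-(v-K[1,2])/K[1,1]*d,-d],-1)
    M=np.array(s['cam_to_world']);W=P@M[:3,:3].T+M[:3,3];W[d<=0]=np.nan
    return W
def ray(s,u,v,z):
    K=s['K'];M=np.array(s['cam_to_world']);d=M[:3,:3]@np.array([(u-K[0,2])/K[0,0],-(v-K[1,2])/K[1,1],-1]);o=M[:3,3]
    return o+d*(z-o[2])/d[2]
E
python3 - <<'E'
from h import *
st=r.get_state();print(st,r.tip_reach)
ims=[]
for n in('scene','top'):
    s=snap(n,n+'0.png');print(n,s['K'].tolist(),np.round(s['cam_to_world'],3).tolist(),s.keys())
    np.savez(n+'0.npz',**{k:s[k] for k in('image','range_z','K','cam_to_world')})
E
```

```text
pics
{'clock': 0.0, 'q': array([ 1.31180369,  0.68996872, -0.19454139,  1.56631884,  0.15731224,
        0.90253662, -0.21510455]), 'qd': array([-1.12777938e-03, -6.79099598e-05, -5.28097315e-04, -6.79787977e-05,
       -3.21201993e-04,  1.31295844e-04, -3.54481634e-04]), 'joint_torque': array([-8.76446325e-05, -5.27570879e+01, -1.26676843e+00, -1.53429919e+01,
       -5.25579765e-02,  6.48704212e-03,  1.74948750e-04]), 'tool_pos': array([ 0.18017683, -0.59782194,  0.24592698]), 'eef_rot': array([ 9.89295069e-01,  1.45926086e-01, -1.98700587e-04, -8.96472863e-04]), 'contact_force': array([0.43959679, 0.3621863 , 0.16127412]), 'moment': array([ 0.04695159,  0.01076707, -0.00356186]), 'finger_force': 0.0, 'opening': 0.9990263471595794} 0.008
scene [[398.97557075282185, 0.0, 317.4496629767721], [0.0, 398.97557075282185, 201.0710316090342], [0.0, 0.0, 1.0]] [[-0.888, 0.318, -0.332, 0.238], [-0.459, -0.584, 0.669, 0.709], [0.019, 0.747, 0.665, 0.76], [0.0, 0.0, 0.0, 1.0]] dict_keys(['image', 'range_z', 'K', 'cam_to_world'])
top [[361.33602043275243, 0.0, 324.99272799175225], [0.0, 361.33602043275243, 200.7370509007646], [0.0, 0.0, 1.0]] [[0.019, 0.988, -0.156, 0.461], [-0.999, 0.013, -0.04, 0.013], [-0.037, 0.157, 0.987, 1.013], [0.0, 0.0, 0.0, 1.0]] dict_keys(['image', 'range_z', 'K', 'cam_to_world'])
```

View pics/top0.png

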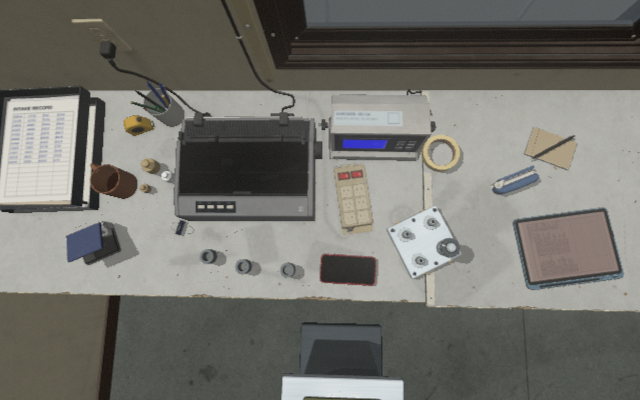

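View pics/scene0.png

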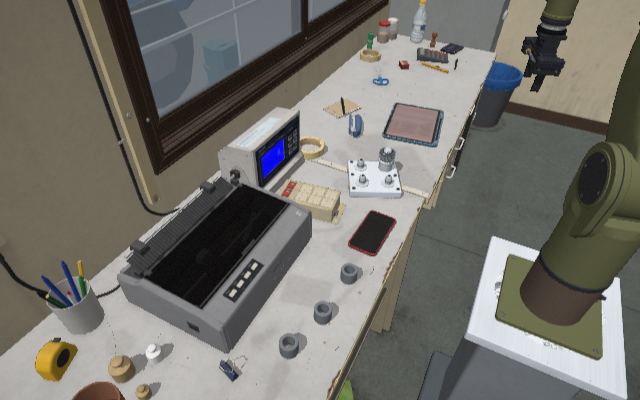

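The top view shows three sleeves at about (209,256), (244,267) and (289,270). The ring is at (449,248), with spigots at (407,234), (432,223) and (421,261). The phone lies between the sleeves and the manifold, and the tape roll is behind it.

```bash
cat >> h.py <<'E'
def circ(W,c,z0,z1,R=0.045):
    m=(np.hypot(W[...,0]-c[0],W[...,1]-c[1])<R)&(W[...,2]>z0)&(W[...,2]<z1)
    p=W[m]; 
    if len(p)<5: return None
    (cx,cy),rad=cv2.minEnclosingCircle(p[:,:2].astype(np.float32))
    return np.round([cx,cy,rad,np.median(p[:,2]),len(p)],4)
E
python3 - <<'E'
from h import *
for n,pts in(('top',dict(s0=(209,256,.034),s1=(244,267,.034),s2=(289,270,.034),ring=(449,246,.09),a=(407,232,.054),b=(432,221,.054),c=(421,259,.054),edge=(300,296,0))),('scene',dict(s0=(290,339,.034),s1=(323,306,.034),s2=(350,268,.034),ring=(386,152,.09),a=(361,178,.054),b=(361,160,.054),c=(390,180,.054)))):
    s=dict(np.load(n+'0.npz'));W=cloud(s)
    for k,(u,v,z) in pts.items():
        p=ray(s,u,v,z)
        o=[circ(W,p,z-.006,z+.012,.035)] if k!='edge' else ''
        print(n,k,p[:2].round(3),W[v,u].round(3),*o)
    g=W[(W[...,2]>.02)&(W[...,2]<.031)&(abs(W[...,1]+.25)<.17)&(abs(W[...,0]-.5)<.15)]
    print(cv2.minAreaRect(g[:,:2].astype(np.float32)),len(g))
E
```

```text
top s0 [0.46  0.364] [0.46  0.376 0.001] [4.599e-01 3.737e-01 1.980e-02 3.410e-02 1.150e+02]
top s1 [0.433 0.267] [ 0.432  0.277 -0.003] [4.354e-01 2.744e-01 1.950e-02 3.440e-02 1.070e+02]
top s2 [0.427 0.145] [0.426 0.15  0.   ] [4.283e-01 1.523e-01 1.930e-02 3.440e-02 1.090e+02]
top ring [ 0.496 -0.263] [ 0.496 -0.262  0.095] [ 4.944e-01 -2.655e-01  2.430e-02  8.880e-02  2.670e+02]
top a [ 0.532 -0.166] [ 0.532 -0.166  0.055] [ 5.273e-01 -1.642e-01  9.700e-03  5.260e-02  4.100e+01]
top b [ 0.562 -0.232] [ 0.562 -0.231  0.055] [ 5.628e-01 -2.319e-01  9.700e-03  5.340e-02  4.000e+01]
top c [ 0.463 -0.201] [ 0.463 -0.201  0.055] [ 4.601e-01 -1.976e-01  9.900e-03  5.270e-02  4.200e+01]
top edge [0.357 0.117] [ 0.357  0.117 -0.001]
((0.548407256603241, -0.2895655632019043), (0.15216225385665894, 0.3170345723628998), 26.460477828979492) 2582
scene s0 [0.46  0.367] [0.464 0.36  0.021] [4.606e-01 3.735e-01 1.970e-02 3.210e-02 1.980e+02]
scene s1 [0.437 0.269] [0.44  0.263 0.024] [4.358e-01 2.740e-01 2.020e-02 3.220e-02 1.650e+02]
scene s2 [0.428 0.148] [0.431 0.14  0.024] [4.280e-01 1.529e-01 1.950e-02 3.200e-02 1.270e+02]
scene ring [ 0.495 -0.256] [ 0.495 -0.258  0.089] [ 4.938e-01 -2.654e-01  2.310e-02  8.670e-02  1.000e+02]
scene a [ 0.527 -0.15 ] [ 0.529 -0.155  0.05 ] [ 5.271e-01 -1.630e-01  8.900e-03  5.120e-02  1.800e+01]
scene b [ 0.561 -0.231] [ 0.562 -0.233  0.052] [ 5.621e-01 -2.312e-01  9.500e-03  5.190e-02  1.500e+01]
scene c [ 0.451 -0.181] [ 0.454 -0.194  0.044] [ 4.606e-01 -1.967e-01  8.100e-03  5.140e-02  1.900e+01]
((0.5474278926849365, -0.2903917729854584), (0.15017493069171906, 0.3213428854942322), 26.042068481445312) 1281
```

>>> {"api": "drive_tool", "payload": {
  "targets": [
    {"tx":0.9,"ty":0.9,"wz":0.14,"claw":1},
    {"tx":0.9,"ty":0.9,"wz":0.14,"claw":1},
    {"tx":0.9,"ty":0.9,"wz":0.14,"claw":1},
    {"tx":0.9,"ty":0.9,"wz":0.14,"claw":1},
    {"tx":0.9,"ty":0.9,"wz":0.14,"claw":1},
    {"tx":0.9,"ty":0.9,"wz":0.14,"claw":1},
    {"tx":0.9,"ty":0.9,"wz":0.14,"claw":1},
    {"tx":0.9,"ty":0.9,"wz":0.14,"claw":1}
  ],
  "force": 40
}}

```text
validation failed for argument at $.ta...
```

```bash
cat >> h.py <<'E'
from scipy.spatial.transform import Rotation as Ro
def pr():
    s=r.get_state();X=Ro.from_quat(s['eef_rot']).as_matrix()
    print('t',round(s['clock'],2),'tcp',s['tool_pos'].round(4),'ydir_deg',round(np.degrees(np.arctan2(X[1,1],X[0,1])),1),'tilt',X[:2,2].round(3),'q',s['q'].round(2),'F',s['contact_force'].round(1),'Mz',s['moment'].round(2),'op',round(88*s['opening'],1),'ff',round(s['finger_force'],1))
    return s
E
python3 -c "
from h import *
s=pr();p=s['tool_pos'];print((np.array([.494,-.2655,.16])-p)/.03)"
```

```text
t 0.1 tcp [ 0.1802 -0.5979  0.246 ] ydir_deg -73.2 tilt [-0.001  0.002] q [ 1.31  0.69 -0.19  1.57  0.16  0.9  -0.22] F [-0.2  0.5  0.8] Mz [-0.04 -0.06 -0.04] op 88.3 ff 0.0
[10.46028792 11.07966194 -2.86688905]
```

>>> {"api": "drive_tool", "payload": {
  "targets": [
    {"tx":0.9,"ty":0.9,"tz":0,"wx":0,"wy":0,"wz":0.14,"claw":1},
    {"tx":0.9,"ty":0.9,"tz":0,"wx":0,"wy":0,"wz":0.14,"claw":1},
    {"tx":0.9,"ty":0.9,"tz":0,"wx":0,"wy":0,"wz":0.14,"claw":1},
    {"tx":0.9,"ty":0.9,"tz":0,"wx":0,"wy":0,"wz":0.14,"claw":1},
    {"tx":0.9,"ty":0.9,"tz":0,"wx":0,"wy":0,"wz":0.14,"claw":1},
    {"tx":0.9,"ty":0.9,"tz":0,"wx":0,"wy":0,"wz":0.14,"claw":1},
    {"tx":0.9,"ty":0.9,"tz":0,"wx":0,"wy":0,"wz":0.14,"claw":1},
    {"tx":0.9,"ty":0.9,"tz":0,"wx":0,"wy":0,"wz":0.14,"claw":1}
  ],
  "force": 40
}}

```text
clock: 0.9
tool_pos: [0.397, -0.3812, 0.2465]
eef_rot: [0.741, 0.671, -0.0, -0.0]
contact_force: [0.6, -0.4, 0.0]
opening: 1.001
finger_force: 0.0
```

```bash
python3 -c "
from h import *
s=pr();p=s['tool_pos'];print((np.array([.494,-.2655,.16])-p)/.03)"
```

```text
t 0.9 tcp [ 0.397  -0.3812  0.2465] ydir_deg -5.7 tilt [-0.001  0.   ] q [ 0.99  0.63 -0.51  1.78  0.4   0.84  0.19] F [ 0.6 -0.4  0. ] Mz [-0.11 -0.11 -0.03] op 88.1 ff 0.0
[ 3.23235354  3.85586769 -2.88358375]
```

>>> {"api": "drive_tool", "payload": {
  "targets": [
    {"tx":0.81,"ty":0.96,"tz":0,"wx":0,"wy":0,"wz":0,"claw":1},
    {"tx":0.81,"ty":0.96,"tz":0,"wx":0,"wy":0,"wz":0,"claw":1},
    {"tx":0.81,"ty":0.96,"tz":0,"wx":0,"wy":0,"wz":0,"claw":1},
    {"tx":0.81,"ty":0.96,"tz":-0.5,"wx":0,"wy":0,"wz":0,"claw":1},
    {"tx":0,"ty":0,"tz":-0.8,"wx":0,"wy":0,"wz":0,"claw":1},
    {"tx":0,"ty":0,"tz":-0.8,"wx":0,"wy":0,"wz":0,"claw":1},
    {"tx":0,"ty":0,"tz":-0.8,"wx":0,"wy":0,"wz":0,"claw":1},
    {"tx":0,"ty":0,"tz":0,"wx":0,"wy":0,"wz":0,"claw":1}
  ]
}}

```text
clock: 1.7
tool_pos: [0.4913, -0.2664, 0.1569]
eef_rot: [0.743, 0.669, -0.002, -0.003]
contact_force: [0.3, -0.3, 0.6]
opening: 0.999
finger_force: 0.0
```

```bash
python3 -c "
from h import *
s=pr()
s=snap('wrist','w1.png');W=cloud(s)
print(np.round(s['cam_to_world'],3).tolist())
for c in((.494,-.2655),(.527,-.1636),(.5625,-.2316),(.4603,-.197)):
    print(c,circ(W,c,.05,.1,.035),circ(W,c,.08,.092,.035))"
```

```text
t 1.7 tcp [ 0.4913 -0.2664  0.1569] ydir_deg -6.0 tilt [-0.006  0.002] q [ 0.66  0.76 -0.42  1.84  0.48  0.66 -0.15] F [ 0.3 -0.3  0.6] Mz [-0.03 -0.06 -0.01] op 87.9 ff 0.0
[[0.995, 0.097, 0.038, 0.501], [-0.104, 0.947, 0.305, -0.187], [-0.007, -0.308, 0.951, 0.294], [0.0, 0.0, 0.0, 1.0]]
(0.494, -0.2655) [ 4.943e-01 -2.675e-01  2.500e-02  8.630e-02  4.616e+03] [ 4.943e-01 -2.676e-01  2.500e-02  8.610e-02  3.130e+03]
(0.527, -0.1636) [ 5.277e-01 -1.658e-01  8.400e-03  5.300e-02  5.010e+02] None
(0.5625, -0.2316) [ 5.618e-01 -2.342e-01  8.000e-03  5.300e-02  3.780e+02] None
(0.4603, -0.197) [ 4.602e-01 -1.993e-01  8.300e-03  5.300e-02  4.180e+02] None
```

View pics/w1.png

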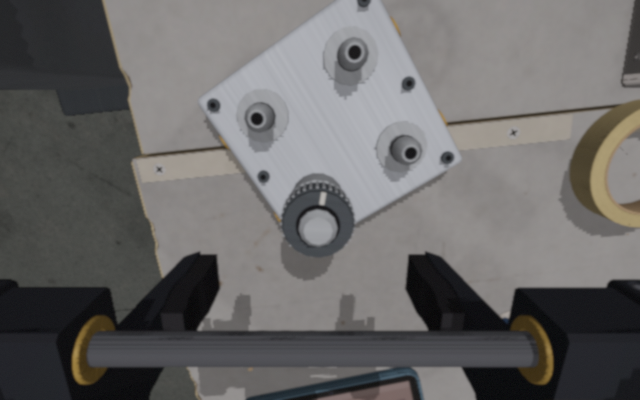

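>>> {"api": "drive_tool", "payload": {
  "targets": [
    {"tx":0.09,"ty":0,"tz":0,"wx":0,"wy":0,"wz":0.14,"claw":1},
    {"tx":0,"ty":0,"tz":0,"wx":0,"wy":0,"wz":0.14,"claw":1},
    {"tx":0,"ty":0,"tz":0,"wx":0,"wy":0,"wz":0.14,"claw":1},
    {"tx":0,"ty":0,"tz":0,"wx":0,"wy":0,"wz":0.14,"claw":1},
    {"tx":0,"ty":0,"tz":0,"wx":0,"wy":0,"wz":0.14,"claw":1},
    {"tx":0,"ty":0,"tz":0,"wx":0,"wy":0,"wz":0.14,"claw":1},
    {"tx":0,"ty":0,"tz":0,"wx":0,"wy":0,"wz":0.14,"claw":1},
    {"tx":0,"ty":0,"tz":0,"wx":0,"wy":0,"wz":0.14,"claw":1}
  ]
}}

```text
clock: 2.55
tool_pos: [0.4969, -0.268, 0.1614]
eef_rot: [0.246, 0.969, -0.0, 0.001]
contact_force: [0.1, 0.0, 0.1]
opening: 1.001
finger_force: 0.0
```

```bash
python3 -c "
from h import *
s=pr()"
```

```text
t 2.55 tcp [ 0.4969 -0.268   0.1614] ydir_deg 61.5 tilt [ 0.002 -0.002] q [ 0.83  0.82 -0.74  1.82  0.76  0.81  0.77] F [0.1 0.  0.1] Mz [ 0.03 -0.1  -0.02] op 88.1 ff 0.0
```

>>> {"api": "drive_tool", "payload": {
  "targets": [
    {"tx":-0.1,"ty":0.05,"tz":0,"wx":0,"wy":0,"wz":0.14,"claw":1},
    {"tx":0,"ty":0,"tz":0,"wx":0,"wy":0,"wz":0.14,"claw":1},
    {"tx":0,"ty":0,"tz":0,"wx":0,"wy":0,"wz":0.14,"claw":1},
    {"tx":0,"ty":0,"tz":0,"wx":0,"wy":0,"wz":0.14,"claw":1},
    {"tx":0,"ty":0,"tz":0,"wx":0,"wy":0,"wz":0.14,"claw":1},
    {"tx":0,"ty":0,"tz":0,"wx":0,"wy":0,"wz":0.14,"claw":1},
    {"tx":0,"ty":0,"tz":0,"wx":0,"wy":0,"wz":0.14,"claw":1},
    {"tx":0,"ty":0,"tz":0,"wx":0,"wy":0,"wz":0.14,"claw":1}
  ]
}}

```text
clock: 3.35
tool_pos: [0.4938, -0.2667, 0.1613]
eef_rot: [-0.331, 0.944, -0.001, 0.0]
contact_force: [-0.2, -0.6, 0.0]
opening: 1.001
finger_force: 0.0
```

```bash
python3 -c "
from h import *
s=pr()"
```

```text
t 3.35 tcp [ 0.4938 -0.2667  0.1613] ydir_deg 128.6 tilt [ 0.001 -0.002] q [ 0.96  0.92 -1.02  1.82  0.95  0.99  1.77] F [-0.2 -0.6  0. ] Mz [ 0.09 -0.1   0.  ] op 88.1 ff 0.0
```

>>> {"api": "drive_tool", "payload": {
  "targets": [
    {"tx":0,"ty":0,"tz":-0.6,"wx":0,"wy":0,"wz":0,"claw":1},
    {"tx":0,"ty":0,"tz":-0.6,"wx":0,"wy":0,"wz":0,"claw":1},
    {"tx":0,"ty":0,"tz":-0.6,"wx":0,"wy":0,"wz":0,"claw":1},
    {"tx":0,"ty":0,"tz":-0.6,"wx":0,"wy":0,"wz":0,"claw":1},
    {"tx":0,"ty":0,"tz":-0.6,"wx":0,"wy":0,"wz":0,"claw":1},
    {"tx":0,"ty":0,"tz":0,"wx":0,"wy":0,"wz":0,"claw":-0.2},
    {"tx":0,"ty":0,"tz":0,"wx":0,"wy":0,"wz":0,"claw":-0.2},
    {"tx":0,"ty":0,"tz":0,"wx":0,"wy":0,"wz":0,"claw":-0.2}
  ],
  "force": 20
}}

```text
clock: 4.15
tool_pos: [0.4942, -0.2661, 0.0713]
eef_rot: [-0.328, 0.945, -0.001, 0.001]
contact_force: [-0.5, -0.1, 0.5]
opening: 0.746
finger_force: 0.0
```

```bash
python3 -c "
from h import *
s=pr()"
```

```text
t 4.15 tcp [ 0.4942 -0.2661  0.0713] ydir_deg 128.3 tilt [ 0.002 -0.001] q [ 0.91  1.04 -0.92  1.86  1.12  0.86  1.64] F [-0.5 -0.1  0.5] Mz [ 0.12 -0.14  0.02] op 65.7 ff 0.0
```

Fingers are still closing; wait a bit.

>>> {"api": "drive_tool", "payload": {
  "targets": [
    {"tx":0,"ty":0,"tz":0,"wx":0,"wy":0,"wz":0,"claw":-0.2},
    {"tx":0,"ty":0,"tz":0,"wx":0,"wy":0,"wz":0,"claw":-0.2},
    {"tx":0,"ty":0,"tz":0,"wx":0,"wy":0,"wz":0,"claw":-0.2},
    {"tx":0,"ty":0,"tz":0,"wx":0,"wy":0,"wz":0,"claw":-0.2},
    {"tx":0,"ty":0,"tz":0,"wx":0,"wy":0,"wz":-0.1,"claw":-0.2},
    {"tx":0,"ty":0,"tz":0,"wx":0,"wy":0,"wz":-0.1,"claw":-0.2},
    {"tx":0,"ty":0,"tz":0,"wx":0,"wy":0,"wz":-0.1,"claw":-0.2},
    {"tx":0,"ty":0,"tz":0,"wx":0,"wy":0,"wz":-0.1,"claw":-0.2}
  ]
}}

```text
clock: 4.95
tool_pos: [0.4948, -0.2674, 0.0704]
eef_rot: [-0.122, 0.992, -0.001, 0.001]
contact_force: [3.2, -6.5, 1.1]
opening: 0.539
finger_force: 20.0
```

```bash
python3 -c "
from h import *
s=pr()"
```

```text
t 4.95 tcp [ 0.4948 -0.2674  0.0704] ydir_deg 104.1 tilt [ 0.003 -0.003] q [ 0.88  1.01 -0.84  1.86  1.08  0.8   1.25] F [ 3.2 -6.5  1.1] Mz [-0.95 -0.94  0.07] op 47.4 ff 20.0
```

>>> {"api": "drive_tool", "payload": {
  "targets": [
    {"tx":0.02,"ty":-0.03,"tz":-0.002,"wx":0,"wy":0,"wz":-0.14,"claw":-0.2},
    {"tx":0,"ty":0,"tz":-0.002,"wx":0,"wy":0,"wz":-0.14,"claw":-0.2},
    {"tx":0,"ty":0,"tz":-0.002,"wx":0,"wy":0,"wz":-0.14,"claw":-0.2},
    {"tx":0,"ty":0,"tz":-0.002,"wx":0,"wy":0,"wz":-0.14,"claw":-0.2},
    {"tx":0,"ty":0,"tz":-0.002,"wx":0,"wy":0,"wz":-0.14,"claw":-0.2},
    {"tx":0,"ty":0,"tz":-0.002,"wx":0,"wy":0,"wz":-0.14,"claw":-0.2},
    {"tx":0,"ty":0,"tz":-0.002,"wx":0,"wy":0,"wz":-0.14,"claw":-0.2},
    {"tx":0,"ty":0,"tz":-0.002,"wx":0,"wy":0,"wz":-0.14,"claw":-0.2}
  ]
}}

```text
clock: 5.75
tool_pos: [0.4946, -0.2684, 0.0698]
eef_rot: [0.448, 0.894, -0.001, 0.001]
contact_force: [1.2, -4.6, 1.0]
opening: 0.539
finger_force: 20.0
```

```bash
python3 -c "
from h import *
s=pr()"
```

```text
t 5.75 tcp [ 0.4946 -0.2684  0.0698] ydir_deg 36.8 tilt [ 0.002 -0.003] q [ 0.75  0.94 -0.59  1.87  0.89  0.62  0.23] F [ 1.2 -4.6  1. ] Mz [-1.03 -0.48  0.07] op 47.4 ff 20.0
```

>>> {"api": "drive_tool", "payload": {
  "targets": [
    {"tx":0,"ty":-0.03,"tz":-0.002,"wx":0,"wy":0,"wz":-0.14,"claw":-0.2},
    {"tx":0,"ty":0,"tz":-0.002,"wx":0,"wy":0,"wz":-0.14,"claw":-0.2},
    {"tx":0,"ty":0,"tz":-0.002,"wx":0,"wy":0,"wz":-0.14,"claw":-0.2},
    {"tx":0,"ty":0,"tz":-0.002,"wx":0,"wy":0,"wz":-0.14,"claw":-0.2},
    {"tx":0,"ty":0,"tz":-0.002,"wx":0,"wy":0,"wz":-0.14,"claw":-0.2},
    {"tx":0,"ty":0,"tz":-0.002,"wx":0,"wy":0,"wz":-0.14,"claw":-0.2},
    {"tx":0,"ty":0,"tz":-0.002,"wx":0,"wy":0,"wz":-0.14,"claw":-0.2},
    {"tx":0,"ty":0,"tz":-0.002,"wx":0,"wy":0,"wz":-0.14,"claw":-0.2}
  ]
}}

```text
clock: 6.55
tool_pos: [0.4936, -0.2685, 0.0692]
eef_rot: [0.868, 0.497, -0.0, 0.001]
contact_force: [-0.6, -3.2, 3.5]
opening: 0.536
finger_force: 20.0
```

```bash
python3 -c "
from h import *
s=pr()"
```

```text
t 6.55 tcp [ 0.4936 -0.2685  0.0692] ydir_deg -30.4 tilt [-0.    -0.001] q [ 0.59  0.89 -0.3   1.88  0.55  0.46 -0.64] F [-0.6 -3.2  3.5] Mz [-0.61  0.13  0.05] op 47.1 ff 20.0
```

>>> {"api": "drive_tool", "payload": {
  "targets": [
    {"tx":0,"ty":-0.01,"tz":-0.002,"wx":0,"wy":0,"wz":-0.14,"claw":-0.2},
    {"tx":0,"ty":0,"tz":-0.002,"wx":0,"wy":0,"wz":-0.14,"claw":-0.2},
    {"tx":0,"ty":0,"tz":-0.002,"wx":0,"wy":0,"wz":-0.14,"claw":-0.2},
    {"tx":0,"ty":0,"tz":-0.002,"wx":0,"wy":0,"wz":-0.14,"claw":-0.2},
    {"tx":0,"ty":0,"tz":-0.002,"wx":0,"wy":0,"wz":-0.14,"claw":-0.2},
    {"tx":0,"ty":0,"tz":-0.002,"wx":0,"wy":0,"wz":-0.14,"claw":-0.2},
    {"tx":0,"ty":0,"tz":-0.002,"wx":0,"wy":0,"wz":-0.14,"claw":-0.2},
    {"tx":0,"ty":0,"tz":-0.002,"wx":0,"wy":0,"wz":-0.14,"claw":-0.2}
  ]
}}

```text
clock: 7.35
tool_pos: [0.4932, -0.2676, 0.0686]
eef_rot: [0.998, -0.066, -0.0, -0.0]
contact_force: [-1.6, -1.1, 5.2]
opening: 0.536
finger_force: 20.0
```

```bash
python3 -c "
from h import *
s=pr()"
```

```text
t 7.35 tcp [ 0.4932 -0.2676  0.0686] ydir_deg -97.6 tilt [-0.001  0.   ] q [ 0.44  0.88 -0.04  1.89  0.09  0.38 -1.37] F [-1.6 -1.1  5.2] Mz [-0.19  0.31  0.08] op 47.2 ff 20.0
```

>>> {"api": "drive_tool", "payload": {
  "targets": [
    {"tx":0.02,"ty":0,"tz":-0.002,"wx":0,"wy":0,"wz":-0.14,"claw":-0.2},
    {"tx":0,"ty":0,"tz":-0.002,"wx":0,"wy":0,"wz":-0.14,"claw":-0.2},
    {"tx":0,"ty":0,"tz":-0.002,"wx":0,"wy":0,"wz":-0.14,"claw":-0.2},
    {"tx":0,"ty":0,"tz":-0.002,"wx":0,"wy":0,"wz":-0.14,"claw":-0.2},
    {"tx":0,"ty":0,"tz":-0.002,"wx":0,"wy":0,"wz":-0.14,"claw":-0.2},
    {"tx":0,"ty":0,"tz":-0.002,"wx":0,"wy":0,"wz":-0.14,"claw":-0.2},
    {"tx":0,"ty":0,"tz":-0.002,"wx":0,"wy":0,"wz":-0.14,"claw":-0.2},
    {"tx":0,"ty":0,"tz":-0.002,"wx":0,"wy":0,"wz":-0.14,"claw":-0.2}
  ]
}}

```text
clock: 8.15
tool_pos: [0.4938, -0.2669, 0.0681]
eef_rot: [0.794, -0.607, -0.001, -0.0]
contact_force: [-1.9, 0.2, 4.5]
opening: 0.535
finger_force: 20.0
```

```bash
python3 -c "
from h import *
s=pr()"
```

```text
t 8.15 tcp [ 0.4938 -0.2669  0.0681] ydir_deg -164.8 tilt [-0.001  0.002] q [ 0.3   0.89  0.2   1.89 -0.42  0.4  -2.06] F [-1.9  0.2  4.5] Mz [0.19 0.24 0.07] op 47.1 ff 20.0
```

>>> {"api": "drive_tool", "payload": {
  "targets": [
    {"tx":0,"ty":0,"tz":-0.002,"wx":0,"wy":0,"wz":-0.14,"claw":-0.2},
    {"tx":0,"ty":0,"tz":-0.002,"wx":0,"wy":0,"wz":-0.14,"claw":-0.2},
    {"tx":0,"ty":0,"tz":-0.002,"wx":0,"wy":0,"wz":-0.14,"claw":-0.2},
    {"tx":0,"ty":0,"tz":-0.002,"wx":0,"wy":0,"wz":-0.14,"claw":-0.2},
    {"tx":0,"ty":0,"tz":-0.002,"wx":0,"wy":0,"wz":-0.14,"claw":-0.2},
    {"tx":0,"ty":0,"tz":0,"wx":0,"wy":0,"wz":0,"claw":-0.2},
    {"tx":0,"ty":0,"tz":0,"wx":0,"wy":0,"wz":0,"claw":0.6},
    {"tx":0,"ty":0,"tz":0,"wx":0,"wy":0,"wz":0,"claw":0.6}
  ]
}}

```text
clock: 8.95
tool_pos: [0.4942, -0.2669, 0.0671]
eef_rot: [-0.527, 0.85, 0.001, 0.0]
contact_force: [-0.2, 0.2, -0.1]
opening: 0.696
finger_force: 0.0
```

```bash
python3 -c "
from h import *
s=pr()
s=snap('wrist','w2.png');s=snap('top','t2.png')"
```

```text
t 8.95 tcp [ 0.4942 -0.2669  0.0671] ydir_deg 153.6 tilt [-0.001  0.002] q [ 0.21  0.92  0.37  1.9  -0.71  0.46 -2.51] F [-0.2  0.2 -0.1] Mz [ 0.2  -0.13 -0.02] op 61.3 ff 0.0
```

View pics/w2.png

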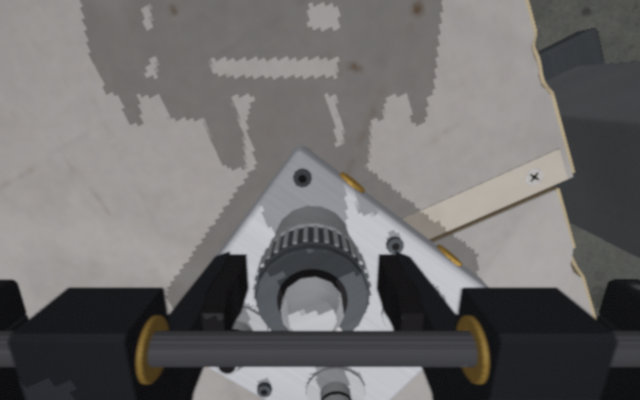

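>>> {"api": "drive_tool", "payload": {
  "targets": [
    {"tx":0,"ty":0,"tz":0,"wx":0,"wy":0,"wz":0.14,"claw":0.8},
    {"tx":0,"ty":0,"tz":0,"wx":0,"wy":0,"wz":0.14,"claw":0.8},
    {"tx":0,"ty":0,"tz":0,"wx":0,"wy":0,"wz":0.14,"claw":0.8},
    {"tx":0,"ty":0,"tz":0,"wx":0,"wy":0,"wz":0.14,"claw":0.8},
    {"tx":0,"ty":0,"tz":0,"wx":0,"wy":0,"wz":0.14,"claw":0.8},
    {"tx":0,"ty":0,"tz":0,"wx":0,"wy":0,"wz":0.14,"claw":0.8},
    {"tx":0,"ty":0,"tz":0,"wx":0,"wy":0,"wz":0.14,"claw":0.8},
    {"tx":0,"ty":0,"tz":0,"wx":0,"wy":0,"wz":0.14,"claw":0.8}
  ]
}}

```text
clock: 9.85
tool_pos: [0.4943, -0.2676, 0.0673]
eef_rot: [0.91, -0.414, -0.0, -0.0]
contact_force: [-0.7, -0.1, 0.4]
opening: 0.9
finger_force: 0.0
```

>>> {"api": "drive_tool", "payload": {
  "targets": [
    {"tx":0,"ty":0,"tz":0,"wx":0,"wy":0,"wz":0.14,"claw":0.8},
    {"tx":0,"ty":0,"tz":0,"wx":0,"wy":0,"wz":0.14,"claw":0.8},
    {"tx":0,"ty":0,"tz":0,"wx":0,"wy":0,"wz":0.14,"claw":0.8},
    {"tx":0,"ty":0,"tz":0,"wx":0,"wy":0,"wz":0.14,"claw":0.8},
    {"tx":0,"ty":0,"tz":0,"wx":0,"wy":0,"wz":0.14,"claw":0.8},
    {"tx":0,"ty":0,"tz":0,"wx":0,"wy":0,"wz":0.14,"claw":0.8},
    {"tx":0,"ty":0,"tz":0,"wx":0,"wy":0,"wz":0.14,"claw":0.8},
    {"tx":0,"ty":0,"tz":0,"wx":0,"wy":0,"wz":0.14,"claw":0.8}
  ]
}}

```text
clock: 10.65
tool_pos: [0.4943, -0.2678, 0.0674]
eef_rot: [0.987, 0.159, -0.0, -0.0]
contact_force: [0.4, -0.2, 0.2]
opening: 0.897
finger_force: 0.0
```

>>> {"api": "drive_tool", "payload": {
  "targets": [
    {"tx":0,"ty":0,"tz":0,"wx":0,"wy":0,"wz":0.14,"claw":0.8},
    {"tx":0,"ty":0,"tz":0,"wx":0,"wy":0,"wz":0.14,"claw":0.8},
    {"tx":0,"ty":0,"tz":0,"wx":0,"wy":0,"wz":0.14,"claw":0.8},
    {"tx":0,"ty":0,"tz":0,"wx":0,"wy":0,"wz":0.14,"claw":0.8},
    {"tx":0,"ty":0,"tz":0,"wx":0,"wy":0,"wz":0.14,"claw":0.8},
    {"tx":0,"ty":0,"tz":0,"wx":0,"wy":0,"wz":0.14,"claw":0.8},
    {"tx":0,"ty":0,"tz":0,"wx":0,"wy":0,"wz":0.14,"claw":0.8},
    {"tx":0,"ty":0,"tz":0,"wx":0,"wy":0,"wz":0.14,"claw":0.8}
  ]
}}

```text
clock: 11.45
tool_pos: [0.4942, -0.2678, 0.0674]
eef_rot: [0.734, 0.679, -0.0, -0.0]
contact_force: [0.4, -0.1, -1.1]
opening: 0.899
finger_force: 0.0
```

```bash
python3 -c "
from h import *
s=pr()"
```

```text
t 11.45 tcp [ 0.4942 -0.2678  0.0674] ydir_deg -4.5 tilt [-0.  0.] q [ 0.66  0.91 -0.42  1.87  0.71  0.51 -0.33] F [ 0.4 -0.1 -1.1] Mz [-0.05 -0.07 -0.04] op 79.1 ff 0.0
```

>>> {"api": "drive_tool", "payload": {
  "targets": [
    {"tx":0,"ty":0,"tz":0,"wx":0,"wy":0,"wz":0.14,"claw":0.8},
    {"tx":0,"ty":0,"tz":0,"wx":0,"wy":0,"wz":0.14,"claw":0.8},
    {"tx":0,"ty":0,"tz":0,"wx":0,"wy":0,"wz":0.14,"claw":0.8},
    {"tx":0,"ty":0,"tz":0,"wx":0,"wy":0,"wz":0.14,"claw":0.8},
    {"tx":0,"ty":0,"tz":0,"wx":0,"wy":0,"wz":0.14,"claw":0.8},
    {"tx":0,"ty":0,"tz":0,"wx":0,"wy":0,"wz":0.14,"claw":0.8},
    {"tx":0,"ty":0,"tz":0,"wx":0,"wy":0,"wz":0.14,"claw":0.8},
    {"tx":0,"ty":0,"tz":0,"wx":0,"wy":0,"wz":0.14,"claw":0.8}
  ]
}}

```text
clock: 12.25
tool_pos: [0.4941, -0.268, 0.0673]
eef_rot: [0.236, 0.972, 0.0, -0.0]
contact_force: [-0.4, 0.6, -0.0]
opening: 0.904
finger_force: 0.0
```

>>> {"api": "drive_tool", "payload": {
  "targets": [
    {"tx":0,"ty":0,"tz":0,"wx":0,"wy":0,"wz":0.14,"claw":0.4},
    {"tx":0,"ty":0,"tz":0,"wx":0,"wy":0,"wz":0.14,"claw":0.4},
    {"tx":0,"ty":0,"tz":0,"wx":0,"wy":0,"wz":0.14,"claw":0.4},
    {"tx":0,"ty":0,"tz":0,"wx":0,"wy":0,"wz":0.14,"claw":0.4},
    {"tx":0,"ty":0,"tz":0,"wx":0,"wy":0,"wz":0.14,"claw":0.4},
    {"tx":0,"ty":0,"tz":0,"wx":0,"wy":0,"wz":0.14,"claw":0.4},
    {"tx":0,"ty":0,"tz":0,"wx":0,"wy":0,"wz":0,"claw":-0.2},
    {"tx":0,"ty":0,"tz":0,"wx":0,"wy":0,"wz":0,"claw":-0.2}
  ]
}}

```text
clock: 13.05
tool_pos: [0.4942, -0.2678, 0.0673]
eef_rot: [-0.196, 0.981, 0.0, -0.0]
contact_force: [-1.8, 4.5, -0.2]
opening: 0.544
finger_force: 4.2
```

```bash
python3 -c "
from h import *
s=pr()"
```

```text
t 13.05 tcp [ 0.4942 -0.2678  0.0673] ydir_deg 112.6 tilt [-0.001  0.001] q [ 0.9   1.04 -0.88  1.86  1.11  0.84  1.38] F [-1.8  4.5 -0.2] Mz [1.38 0.54 0.  ] op 47.9 ff 4.2
```

>>> {"api": "drive_tool", "payload": {
  "targets": [
    {"tx":0,"ty":0,"tz":0,"wx":0,"wy":0,"wz":0,"claw":-0.2},
    {"tx":0,"ty":0,"tz":-0.002,"wx":0,"wy":0,"wz":-0.14,"claw":-0.2},
    {"tx":0,"ty":0,"tz":-0.002,"wx":0,"wy":0,"wz":-0.14,"claw":-0.2},
    {"tx":0,"ty":0,"tz":-0.002,"wx":0,"wy":0,"wz":-0.14,"claw":-0.2},
    {"tx":0,"ty":0,"tz":-0.002,"wx":0,"wy":0,"wz":-0.14,"claw":-0.2},
    {"tx":0,"ty":0,"tz":-0.002,"wx":0,"wy":0,"wz":-0.14,"claw":-0.2},
    {"tx":0,"ty":0,"tz":-0.002,"wx":0,"wy":0,"wz":-0.14,"claw":-0.2},
    {"tx":0,"ty":0,"tz":-0.002,"wx":0,"wy":0,"wz":-0.14,"claw":-0.2}
  ],
  "force": 25
}}

```text
clock: 13.85
tool_pos: [0.4941, -0.2678, 0.0668]
eef_rot: [0.313, 0.95, -0.0, -0.0]
contact_force: [-0.4, 0.2, -3.8]
opening: 0.538
finger_force: 25.0
```

```bash
python3 -c "
from h import *
s=pr()"
```

```text
t 13.85 tcp [ 0.4941 -0.2678  0.0668] ydir_deg 53.5 tilt [-0.001 -0.   ] q [ 0.8   0.97 -0.68  1.87  0.97  0.68  0.46] F [-0.4  0.2 -3.8] Mz [ 0.1  -0.15  0.05] op 47.4 ff 25.0
```

>>> {"api": "drive_tool", "payload": {
  "targets": [
    {"tx":0,"ty":0,"tz":-0.001,"wx":0,"wy":0,"wz":-0.1,"claw":-0.2},
    {"tx":0,"ty":0,"tz":-0.001,"wx":0,"wy":0,"wz":-0.1,"claw":-0.2},
    {"tx":0,"ty":0,"tz":-0.002,"wx":0,"wy":0,"wz":-0.1,"claw":-0.2},
    {"tx":0,"ty":0,"tz":-0.001,"wx":0,"wy":0,"wz":-0.1,"claw":-0.2},
    {"tx":0,"ty":0,"tz":-0.002,"wx":0,"wy":0,"wz":-0.1,"claw":-0.2},
    {"tx":0,"ty":0,"tz":-0.001,"wx":0,"wy":0,"wz":-0.1,"claw":-0.2},
    {"tx":0,"ty":0,"tz":-0.002,"wx":0,"wy":0,"wz":-0.1,"claw":-0.2},
    {"tx":0,"ty":0,"tz":-0.002,"wx":0,"wy":0,"wz":-0.1,"claw":-0.2}
  ]
}}

```text
clock: 14.65
tool_pos: [0.4941, -0.2679, 0.0664]
eef_rot: [0.671, 0.741, -0.0, -0.0]
contact_force: [0.0, -0.1, -3.8]
opening: 0.537
finger_force: 25.0
```

```bash
python3 -c "
from h import *
s=pr()"
```

```text
t 14.65 tcp [ 0.4941 -0.2679  0.0664] ydir_deg 5.6 tilt [-0.001 -0.   ] q [ 0.69  0.92 -0.48  1.87  0.79  0.55 -0.22] F [ 0.  -0.1 -3.8] Mz [-0.03 -0.04  0.13] op 47.3 ff 25.0
```

>>> {"api": "drive_tool", "payload": {
  "targets": [
    {"tx":0,"ty":0,"tz":-0.001,"wx":0,"wy":0,"wz":-0.1,"claw":-0.2},
    {"tx":0,"ty":0,"tz":-0.001,"wx":0,"wy":0,"wz":-0.1,"claw":-0.2},
    {"tx":0,"ty":0,"tz":-0.002,"wx":0,"wy":0,"wz":-0.1,"claw":-0.2},
    {"tx":0,"ty":0,"tz":-0.001,"wx":0,"wy":0,"wz":-0.1,"claw":-0.2},
    {"tx":0,"ty":0,"tz":-0.002,"wx":0,"wy":0,"wz":-0.1,"claw":-0.2},
    {"tx":0,"ty":0,"tz":-0.001,"wx":0,"wy":0,"wz":-0.1,"claw":-0.2},
    {"tx":0,"ty":0,"tz":-0.002,"wx":0,"wy":0,"wz":-0.1,"claw":-0.2},
    {"tx":0,"ty":0,"tz":-0.002,"wx":0,"wy":0,"wz":-0.1,"claw":-0.2}
  ]
}}

```text
clock: 15.45
tool_pos: [0.494, -0.2678, 0.0661]
eef_rot: [0.915, 0.404, -0.0, -0.0]
contact_force: [-0.6, -1.2, -4.6]
opening: 0.538
finger_force: 25.0
```

```bash
python3 -c "
from h import *
s=pr()"
```

```text
t 15.45 tcp [ 0.494  -0.2678  0.0661] ydir_deg -42.3 tilt [-0.001 -0.   ] q [ 0.58  0.89 -0.28  1.88  0.52  0.44 -0.81] F [-0.6 -1.2 -4.6] Mz [-0.16 -0.03  0.06] op 47.4 ff 25.0
```

>>> {"api": "drive_tool", "payload": {
  "targets": [
    {"tx":0,"ty":0,"tz":-0.001,"wx":0,"wy":0,"wz":-0.1,"claw":-0.2},
    {"tx":0,"ty":0,"tz":-0.001,"wx":0,"wy":0,"wz":-0.1,"claw":-0.2},
    {"tx":0,"ty":0,"tz":-0.002,"wx":0,"wy":0,"wz":-0.1,"claw":-0.2},
    {"tx":0,"ty":0,"tz":-0.001,"wx":0,"wy":0,"wz":-0.1,"claw":-0.2},
    {"tx":0,"ty":0,"tz":-0.001,"wx":0,"wy":0,"wz":-0.1,"claw":-0.2},
    {"tx":0,"ty":0,"tz":-0.001,"wx":0,"wy":0,"wz":-0.1,"claw":-0.2},
    {"tx":0,"ty":0,"tz":-0.001,"wx":0,"wy":0,"wz":-0.1,"claw":-0.2},
    {"tx":0,"ty":0,"tz":-0.001,"wx":0,"wy":0,"wz":-0.1,"claw":-0.2}
  ]
}}

```text
clock: 16.25
tool_pos: [0.494, -0.2678, 0.0657]
eef_rot: [1.0, -0.003, -0.001, 0.0]
contact_force: [-0.0, -1.2, -5.3]
opening: 0.532
finger_force: 25.0
```

```bash
python3 -c "
from h import *
s=pr()"
```

```text
t 16.25 tcp [ 0.494  -0.2678  0.0657] ydir_deg -90.3 tilt [-0.001 -0.   ] q [ 0.47  0.88 -0.09  1.88  0.18  0.38 -1.34] F [-0.  -1.2 -5.3] Mz [-0.13  0.04  0.08] op 46.9 ff 25.0
```

>>> {"api": "drive_tool", "payload": {
  "targets": [
    {"tx":0,"ty":0,"tz":-0.001,"wx":0,"wy":0,"wz":-0.08,"claw":-0.2},
    {"tx":0,"ty":0,"tz":-0.001,"wx":0,"wy":0,"wz":-0.08,"claw":-0.2},
    {"tx":0,"ty":0,"tz":-0.001,"wx":0,"wy":0,"wz":-0.08,"claw":-0.2},
    {"tx":0,"ty":0,"tz":-0.001,"wx":0,"wy":0,"wz":-0.08,"claw":-0.2},
    {"tx":0,"ty":0,"tz":-0.001,"wx":0,"wy":0,"wz":-0.08,"claw":-0.2},
    {"tx":0,"ty":0,"tz":-0.001,"wx":0,"wy":0,"wz":-0.08,"claw":-0.2},
    {"tx":0,"ty":0,"tz":-0.001,"wx":0,"wy":0,"wz":-0.08,"claw":-0.2},
    {"tx":0,"ty":0,"tz":-0.001,"wx":0,"wy":0,"wz":-0.08,"claw":-0.2}
  ]
}}

```text
clock: 17.05
tool_pos: [0.494, -0.2677, 0.0654]
eef_rot: [0.944, -0.331, -0.001, 0.0]
contact_force: [-0.2, -1.4, -5.7]
opening: 0.534
finger_force: 25.0
```

```bash
python3 -c "
from h import *
s=pr()"
```

```text
t 17.05 tcp [ 0.494  -0.2677  0.0654] ydir_deg -128.7 tilt [-0.001 -0.   ] q [ 0.39  0.88  0.05  1.89 -0.11  0.37 -1.73] F [-0.2 -1.4 -5.7] Mz [-0.16  0.1   0.05] op 47.0 ff 25.0
```

>>> {"api": "drive_tool", "payload": {
  "targets": [
    {"tx":0,"ty":0,"tz":-0.001,"wx":0,"wy":0,"wz":-0.08,"claw":-0.2},
    {"tx":0,"ty":0,"tz":-0.001,"wx":0,"wy":0,"wz":-0.08,"claw":-0.2},
    {"tx":0,"ty":0,"tz":-0.001,"wx":0,"wy":0,"wz":-0.08,"claw":-0.2},
    {"tx":0,"ty":0,"tz":-0.001,"wx":0,"wy":0,"wz":-0.08,"claw":-0.2},
    {"tx":0,"ty":0,"tz":-0.001,"wx":0,"wy":0,"wz":-0.08,"claw":-0.2},
    {"tx":0,"ty":0,"tz":-0.001,"wx":0,"wy":0,"wz":-0.08,"claw":-0.2},
    {"tx":0,"ty":0,"tz":-0.001,"wx":0,"wy":0,"wz":-0.08,"claw":-0.2},
    {"tx":0,"ty":0,"tz":-0.001,"wx":0,"wy":0,"wz":-0.08,"claw":-0.2}
  ]
}}

```text
clock: 17.85
tool_pos: [0.4942, -0.2683, 0.0659]
eef_rot: [0.783, -0.622, 0.0, 0.001]
contact_force: [-2.1, -3.2, 0.8]
opening: 0.535
finger_force: 25.0
```

```bash
python3 -c "
from h import *
s=pr()"
```

```text
t 17.85 tcp [ 0.4942 -0.2683  0.0659] ydir_deg -166.9 tilt [-0.001 -0.001] q [ 0.31  0.9   0.19  1.89 -0.39  0.39 -2.12] F [-2.1 -3.2  0.8] Mz [-0.62  0.33  0.83] op 47.0 ff 25.0
```

>>> {"api": "drive_tool", "payload": {
  "targets": [
    {"tx":0,"ty":0,"tz":0,"wx":0,"wy":0,"wz":-0.04,"claw":-0.2},
    {"tx":0,"ty":0,"tz":0,"wx":0,"wy":0,"wz":-0.04,"claw":-0.2},
    {"tx":0,"ty":0,"tz":0,"wx":0,"wy":0,"wz":0,"claw":-0.2},
    {"tx":0,"ty":0,"tz":0,"wx":0,"wy":0,"wz":0,"claw":-0.2},
    {"tx":0,"ty":0,"tz":0,"wx":0,"wy":0,"wz":0,"claw":-0.2},
    {"tx":0,"ty":0,"tz":0,"wx":0,"wy":0,"wz":0,"claw":-0.2},
    {"tx":0,"ty":0,"tz":0,"wx":0,"wy":0,"wz":0,"claw":-0.2},
    {"tx":0,"ty":0,"tz":0,"wx":0,"wy":0,"wz":0,"claw":-0.2}
  ]
}}

```text
clock: 18.65
tool_pos: [0.4941, -0.2682, 0.0659]
eef_rot: [0.757, -0.654, -0.0, 0.0]
contact_force: [-4.1, -2.6, 5.2]
opening: 0.539
finger_force: 25.0
```

```bash
python3 -c "
from h import *
s=pr()"
```

```text
t 18.65 tcp [ 0.4941 -0.2682  0.0659] ydir_deg -171.6 tilt [-0. -0.] q [ 0.3   0.9   0.2   1.89 -0.43  0.39 -2.17] F [-4.1 -2.6  5.2] Mz [-0.36  0.8   0.64] op 47.5 ff 25.0
```

>>> {"api": "drive_tool", "payload": {
  "targets": [
    {"tx":0,"ty":0,"tz":0.002,"wx":0,"wy":0,"wz":0.14,"claw":-0.2},
    {"tx":0,"ty":0,"tz":0.002,"wx":0,"wy":0,"wz":0.14,"claw":-0.2},
    {"tx":0,"ty":0,"tz":0.002,"wx":0,"wy":0,"wz":0.14,"claw":-0.2},
    {"tx":0,"ty":0,"tz":0.002,"wx":0,"wy":0,"wz":0.14,"claw":-0.2},
    {"tx":0,"ty":0,"tz":0.002,"wx":0,"wy":0,"wz":0.14,"claw":-0.2},
    {"tx":0,"ty":0,"tz":0.002,"wx":0,"wy":0,"wz":0.14,"claw":-0.2},
    {"tx":0,"ty":0,"tz":0.002,"wx":0,"wy":0,"wz":0.14,"claw":-0.2},
    {"tx":0,"ty":0,"tz":0.002,"wx":0,"wy":0,"wz":0.14,"claw":-0.2}
  ]
}}

```text
clock: 19.45
tool_pos: [0.4946, -0.2679, 0.0665]
eef_rot: [0.992, -0.124, 0.0, -0.0]
contact_force: [-3.1, -1.8, 4.4]
opening: 0.537
finger_force: 25.0
```

>>> {"api": "drive_tool", "payload": {
  "targets": [
    {"tx":0,"ty":0,"tz":0.002,"wx":0,"wy":0,"wz":0.14,"claw":-0.2},
    {"tx":0,"ty":0,"tz":0.002,"wx":0,"wy":0,"wz":0.14,"claw":-0.2},
    {"tx":0,"ty":0,"tz":0.002,"wx":0,"wy":0,"wz":0.14,"claw":-0.2},
    {"tx":0,"ty":0,"tz":0.002,"wx":0,"wy":0,"wz":0.14,"claw":-0.2},
    {"tx":0,"ty":0,"tz":0.002,"wx":0,"wy":0,"wz":0.14,"claw":-0.2},
    {"tx":0,"ty":0,"tz":0.002,"wx":0,"wy":0,"wz":0.14,"claw":-0.2},
    {"tx":0,"ty":0,"tz":0.002,"wx":0,"wy":0,"wz":0.14,"claw":-0.2},
    {"tx":0,"ty":0,"tz":0.002,"wx":0,"wy":0,"wz":0.14,"claw":-0.2}
  ]
}}

```text
clock: 20.25
tool_pos: [0.4944, -0.2673, 0.067]
eef_rot: [0.895, 0.446, -0.0, -0.0]
contact_force: [-3.0, 0.8, 5.2]
opening: 0.539
finger_force: 25.0
```

```bash
python3 -c "
from h import *
s=pr()"
```

```text
t 20.25 tcp [ 0.4944 -0.2673  0.067 ] ydir_deg -37.0 tilt [-0.     0.001] q [ 0.59  0.89 -0.3   1.88  0.55  0.46 -0.75] F [-3.   0.8  5.2] Mz [-0.08  0.47 -0.1 ] op 47.4 ff 25.0
```

>>> {"api": "drive_tool", "payload": {
  "targets": [
    {"tx":0,"ty":0,"tz":0.002,"wx":0,"wy":0,"wz":0.141,"claw":-0.2},
    {"tx":0,"ty":0,"tz":0.002,"wx":0,"wy":0,"wz":0.141,"claw":-0.2},
    {"tx":0,"ty":0,"tz":0.002,"wx":0,"wy":0,"wz":0.141,"claw":-0.2},
    {"tx":0,"ty":0,"tz":0.002,"wx":0,"wy":0,"wz":0.141,"claw":-0.2},
    {"tx":0,"ty":0,"tz":0.002,"wx":0,"wy":0,"wz":0.141,"claw":-0.2},
    {"tx":0,"ty":0,"tz":0.002,"wx":0,"wy":0,"wz":0.141,"claw":-0.2},
    {"tx":0,"ty":0,"tz":0.002,"wx":0,"wy":0,"wz":0.141,"claw":-0.2},
    {"tx":0,"ty":0,"tz":0.002,"wx":0,"wy":0,"wz":0.141,"claw":-0.2}
  ]
}}

```text
clock: 21.05
tool_pos: [0.4939, -0.2673, 0.0676]
eef_rot: [0.495, 0.869, 0.0, -0.001]
contact_force: [-4.3, 0.5, 5.6]
opening: 0.535
finger_force: 25.0
```

>>> {"api": "drive_tool", "payload": {
  "targets": [
    {"tx":0,"ty":0,"tz":0.002,"wx":0,"wy":0,"wz":0.141,"claw":-0.2},
    {"tx":0,"ty":0,"tz":0.002,"wx":0,"wy":0,"wz":0.141,"claw":-0.2},
    {"tx":0,"ty":0,"tz":0.002,"wx":0,"wy":0,"wz":0.141,"claw":-0.2},
    {"tx":0,"ty":0,"tz":0.002,"wx":0,"wy":0,"wz":0.141,"claw":-0.2},
    {"tx":0,"ty":0,"tz":0.002,"wx":0,"wy":0,"wz":0.141,"claw":-0.2},
    {"tx":0,"ty":0,"tz":0.002,"wx":0,"wy":0,"wz":0.141,"claw":-0.2},
    {"tx":0,"ty":0,"tz":0.002,"wx":0,"wy":0,"wz":0.141,"claw":-0.2},
    {"tx":0,"ty":0,"tz":0.002,"wx":0,"wy":0,"wz":0.141,"claw":-0.2}
  ]
}}

```text
clock: 21.85
tool_pos: [0.4936, -0.2678, 0.0682]
eef_rot: [-0.072, 0.997, 0.0, -0.001]
contact_force: [-4.0, -0.8, 6.0]
opening: 0.537
finger_force: 25.0
```

>>> {"api": "drive_tool", "payload": {
  "targets": [
    {"tx":0,"ty":0,"tz":0,"wx":0,"wy":0,"wz":0,"claw":-0.2},
    {"tx":0,"ty":0,"tz":0,"wx":0,"wy":0,"wz":0,"claw":-0.2},
    {"tx":0,"ty":0,"tz":0,"wx":0,"wy":0,"wz":0,"claw":0.6},
    {"tx":0,"ty":0,"tz":0,"wx":0,"wy":0,"wz":0,"claw":0.6},
    {"tx":0,"ty":0,"tz":0,"wx":0,"wy":0,"wz":0,"claw":0.6},
    {"tx":0,"ty":0,"tz":0,"wx":0,"wy":0,"wz":0,"claw":0.6},
    {"tx":0,"ty":0,"tz":0,"wx":0,"wy":0,"wz":0,"claw":0.6},
    {"tx":0,"ty":0,"tz":0,"wx":0,"wy":0,"wz":0,"claw":0.6}
  ]
}}

```text
clock: 22.65
tool_pos: [0.4946, -0.2677, 0.0675]
eef_rot: [-0.071, 0.997, 0.0, -0.0]
contact_force: [-0.4, -0.1, -1.3]
opening: 0.799
finger_force: 0.0
```

```bash
python3 -c "
from h import *
s=pr()"
```

```text
t 22.65 tcp [ 0.4946 -0.2677  0.0675] ydir_deg 98.1 tilt [-0.  0.] q [ 0.89  1.03 -0.86  1.86  1.09  0.82  1.14] F [-0.4 -0.1 -1.3] Mz [ 0.06 -0.14 -0.01] op 70.3 ff 0.0
```

>>> {"api": "drive_tool", "payload": {
  "targets": [
    {"tx":0,"ty":0,"tz":0,"wx":0,"wy":0,"wz":-0.14,"claw":0.6},
    {"tx":0,"ty":0,"tz":0,"wx":0,"wy":0,"wz":-0.14,"claw":0.6},
    {"tx":0,"ty":0,"tz":0,"wx":0,"wy":0,"wz":-0.14,"claw":0.6},
    {"tx":0,"ty":0,"tz":0,"wx":0,"wy":0,"wz":-0.14,"claw":0.6},
    {"tx":0,"ty":0,"tz":0,"wx":0,"wy":0,"wz":-0.14,"claw":0.6},
    {"tx":0,"ty":0,"tz":0,"wx":0,"wy":0,"wz":-0.14,"claw":0.6},
    {"tx":0,"ty":0,"tz":0,"wx":0,"wy":0,"wz":-0.14,"claw":0.6},
    {"tx":0,"ty":0,"tz":0,"wx":0,"wy":0,"wz":-0.14,"claw":0.6}
  ]
}}

```text
clock: 23.45
tool_pos: [0.4946, -0.2677, 0.0676]
eef_rot: [0.496, 0.869, 0.0, 0.0]
contact_force: [-0.3, -0.0, 0.4]
opening: 0.801
finger_force: 0.0
```

>>> {"api": "drive_tool", "payload": {
  "targets": [
    {"tx":0,"ty":0,"tz":0,"wx":0,"wy":0,"wz":-0.14,"claw":0.4},
    {"tx":0,"ty":0,"tz":0,"wx":0,"wy":0,"wz":-0.14,"claw":0.4},
    {"tx":0,"ty":0,"tz":0,"wx":0,"wy":0,"wz":-0.14,"claw":0.4},
    {"tx":0,"ty":0,"tz":0,"wx":0,"wy":0,"wz":0,"claw":-0.2},
    {"tx":0,"ty":0,"tz":0,"wx":0,"wy":0,"wz":0,"claw":-0.2},
    {"tx":0,"ty":0,"tz":0,"wx":0,"wy":0,"wz":0,"claw":-0.2},
    {"tx":0,"ty":0,"tz":0,"wx":0,"wy":0,"wz":0,"claw":-0.2},
    {"tx":0,"ty":0,"tz":0,"wx":0,"wy":0,"wz":0,"claw":-0.2}
  ]
}}

```text
clock: 24.25
tool_pos: [0.4941, -0.2678, 0.0676]
eef_rot: [0.671, 0.742, -0.0, -0.0]
contact_force: [-2.2, -0.2, 2.0]
opening: 0.535
finger_force: 25.0
```

```bash
python3 -c "
from h import *
s=pr()"
```

```text
t 24.25 tcp [ 0.4941 -0.2678  0.0676] ydir_deg 5.8 tilt [-0.001  0.   ] q [ 0.71  0.92 -0.51  1.87  0.81  0.57 -0.24] F [-2.2 -0.2  2. ] Mz [0.04 0.42 0.04] op 47.1 ff 25.0
```

>>> {"api": "drive_tool", "payload": {
  "targets": [
    {"tx":0,"ty":0,"tz":0.002,"wx":0,"wy":0,"wz":0.14,"claw":-0.2},
    {"tx":0,"ty":0,"tz":0.002,"wx":0,"wy":0,"wz":0.14,"claw":-0.2},
    {"tx":0,"ty":0,"tz":0.002,"wx":0,"wy":0,"wz":0.14,"claw":-0.2},
    {"tx":0,"ty":0,"tz":0.002,"wx":0,"wy":0,"wz":0.14,"claw":-0.2},
    {"tx":0,"ty":0,"tz":0.002,"wx":0,"wy":0,"wz":0.14,"claw":-0.2},
    {"tx":0,"ty":0,"tz":0.002,"wx":0,"wy":0,"wz":0.14,"claw":-0.2},
    {"tx":0,"ty":0,"tz":0.002,"wx":0,"wy":0,"wz":0.14,"claw":-0.2},
    {"tx":0,"ty":0,"tz":0.002,"wx":0,"wy":0,"wz":0.14,"claw":-0.2}
  ]
}}

```text
clock: 25.05
tool_pos: [0.4941, -0.2677, 0.0681]
eef_rot: [0.145, 0.989, 0.0, -0.0]
contact_force: [-3.0, 1.7, 2.4]
opening: 0.536
finger_force: 25.0
```

>>> {"api": "drive_tool", "payload": {
  "targets": [
    {"tx":0,"ty":0,"tz":0.002,"wx":0,"wy":0,"wz":0.128,"claw":-0.2},
    {"tx":0,"ty":0,"tz":0.002,"wx":0,"wy":0,"wz":0.128,"claw":-0.2},
    {"tx":0,"ty":0,"tz":0.002,"wx":0,"wy":0,"wz":0.128,"claw":-0.2},
    {"tx":0,"ty":0,"tz":0,"wx":0,"wy":0,"wz":0,"claw":-0.2},
    {"tx":0,"ty":0,"tz":0,"wx":0,"wy":0,"wz":0,"claw":-0.2},
    {"tx":0,"ty":0,"tz":0,"wx":0,"wy":0,"wz":0,"claw":0.8},
    {"tx":0,"ty":0,"tz":0,"wx":0,"wy":0,"wz":0,"claw":0.8},
    {"tx":0,"ty":0,"tz":0,"wx":0,"wy":0,"wz":0,"claw":0.8}
  ]
}}

```text
clock: 25.85
tool_pos: [0.4949, -0.268, 0.0681]
eef_rot: [-0.052, 0.999, -0.0, 0.0]
contact_force: [-0.0, 0.8, -0.6]
opening: 0.789
finger_force: 0.0
```

>>> {"api": "drive_tool", "payload": {
  "targets": [
    {"tx":0,"ty":0,"tz":0,"wx":0,"wy":0,"wz":0,"claw":0.8},
    {"tx":0,"ty":0,"tz":0.5,"wx":0,"wy":0,"wz":0,"claw":0.8},
    {"tx":0,"ty":0,"tz":0.8,"wx":0,"wy":0,"wz":-0.14,"claw":0.8},
    {"tx":0,"ty":0,"tz":0.8,"wx":0,"wy":0,"wz":-0.14,"claw":0.8},
    {"tx":0,"ty":0,"tz":0.8,"wx":0,"wy":0,"wz":-0.14,"claw":0.8},
    {"tx":0,"ty":0,"tz":0.8,"wx":0,"wy":0,"wz":-0.14,"claw":0.8},
    {"tx":0,"ty":0,"tz":0,"wx":0,"wy":0,"wz":-0.14,"claw":0.8},
    {"tx":0,"ty":0,"tz":0,"wx":0,"wy":0,"wz":-0.14,"claw":0.8}
  ]
}}

```text
clock: 26.65
tool_pos: [0.4953, -0.2677, 0.1813]
eef_rot: [0.381, 0.925, 0.0, 0.001]
contact_force: [-0.7, 0.2, -0.8]
opening: 0.904
finger_force: 0.0
```

```bash
python3 -c "
from h import *
pr()
s=snap('wrist','w3.png');W=cloud(s)
for c in((.494,-.2675),(.527,-.1645),(.5622,-.2329),(.4603,-.198)):
    print(c,circ(W,c,.05,.1,.035),circ(W,c,.08,.092,.035))
s=snap('top','t3.png');W=cloud(s)
for n,c in(('ring',(.494,-.2675)),('s0',(.46,.374)),('s1',(.4355,.274)),('s2',(.428,.153))): print(n,circ(W,c,.03,.04,.06) if n!='ring' else circ(W,c,.08,.092,.03))
"
```

```text
t 26.65 tcp [ 0.4953 -0.2677  0.1813] ydir_deg 45.2 tilt [ 0.003 -0.001] q [ 0.86  0.8  -0.8   1.81  0.75  0.86  0.49] F [-0.7  0.2 -0.8] Mz [-0.03 -0.15 -0.02] op 79.6 ff 0.0
(0.494, -0.2675) [ 4.944e-01 -2.672e-01  2.500e-02  8.440e-02  3.721e+03] [ 4.941e-01 -2.673e-01  2.460e-02  8.430e-02  2.408e+03]
(0.527, -0.1645) [ 5.275e-01 -1.659e-01  8.300e-03  5.310e-02  3.270e+02] None
(0.5622, -0.2329) [ 5.623e-01 -2.336e-01  8.100e-03  5.300e-02  2.620e+02] None
(0.4603, -0.198) [ 4.604e-01 -1.997e-01  8.400e-03  5.300e-02  3.680e+02] None
ring [ 4.939e-01 -2.656e-01  2.430e-02  8.520e-02  1.870e+02]
s0 [4.604e-01 3.731e-01 1.980e-02 3.450e-02 1.060e+02]
s1 [4.351e-01 2.743e-01 1.920e-02 3.450e-02 1.040e+02]
s2 [4.282e-01 1.525e-01 1.920e-02 3.480e-02 1.040e+02]
```

View pics/w3.png

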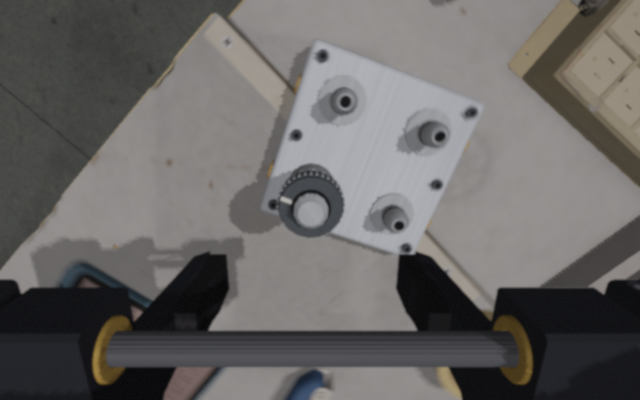

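The ring shows its mark at (287,201) and its top measures about 84.4 mm. With the 0.7 mm depth bias seen on the spigots, that matches one turn off home. The sleeves have not moved, so sleeve 2 is next.

>>> {"api": "drive_tool", "payload": {
  "targets": [
    {"tx":-0.15,"ty":0.95,"tz":0,"wx":0,"wy":0,"wz":0.054,"claw":0.8},
    {"tx":-0.15,"ty":0.95,"tz":0,"wx":0,"wy":0,"wz":0.054,"claw":0.8},
    {"tx":-0.15,"ty":0.95,"tz":0,"wx":0,"wy":0,"wz":0.054,"claw":0.8},
    {"tx":-0.15,"ty":0.95,"tz":0,"wx":0,"wy":0,"wz":0.054,"claw":0.8},
    {"tx":-0.15,"ty":0.95,"tz":0,"wx":0,"wy":0,"wz":0.054,"claw":0.8},
    {"tx":-0.15,"ty":0.95,"tz":0,"wx":0,"wy":0,"wz":0.054,"claw":0.8},
    {"tx":-0.15,"ty":0.95,"tz":0,"wx":0,"wy":0,"wz":0.054,"claw":0.8},
    {"tx":-0.15,"ty":0.95,"tz":0,"wx":0,"wy":0,"wz":0.054,"claw":0.8}
  ]
}}

```text
clock: 27.55
tool_pos: [0.4584, -0.0386, 0.1797]
eef_rot: [0.157, 0.988, 0.0, 0.0]
contact_force: [0.3, 0.4, 0.2]
opening: 0.899
finger_force: 0.0
```

>>> {"api": "drive_tool", "payload": {
  "targets": [
    {"tx":-0.15,"ty":0.95,"tz":0,"wx":0,"wy":0,"wz":0,"claw":0.6},
    {"tx":-0.15,"ty":0.95,"tz":0,"wx":0,"wy":0,"wz":0,"claw":0.6},
    {"tx":-0.15,"ty":0.95,"tz":0,"wx":0,"wy":0,"wz":0,"claw":0.6},
    {"tx":-0.15,"ty":0.95,"tz":0,"wx":0,"wy":0,"wz":0,"claw":0.6},
    {"tx":-0.15,"ty":0.95,"tz":0,"wx":0,"wy":0,"wz":0,"claw":0.6},
    {"tx":-0.15,"ty":0.95,"tz":0,"wx":0,"wy":0,"wz":0,"claw":0.6},
    {"tx":0,"ty":0.7,"tz":0,"wx":0,"wy":0,"wz":0,"claw":0.6},
    {"tx":0,"ty":0,"tz":0,"wx":0,"wy":0,"wz":0,"claw":0.6}
  ]
}}

```text
clock: 28.35
tool_pos: [0.4315, 0.1561, 0.1801]
eef_rot: [0.157, 0.988, 0.002, 0.0]
contact_force: [1.3, -0.4, 0.1]
opening: 0.796
finger_force: 0.0
```

```bash
cat >> h.py <<'E'
def look(n,cs,z0,z1,R=.05,f=None):
    s=snap(n,f);W=cloud(s);o=[]
    for c in cs:
        k=circ(W,c,z0,z1,R); k2=circ(W,k[:2],z0,z1,.026) if k is not None else None; o.append(k2);print(n,c,k2)
    return o
E
python3 -c "
from h import *
s=pr()
o=look('wrist',[(.428,.1525)],.029,.038,.05,'w4.png')
if o[0] is not None: print((o[0][:2]-s['tool_pos'][:2])/.03, (.018-s['tool_pos'][2])/.03)
"
```

```text
t 28.35 tcp [0.4315 0.1561 0.1801] ydir_deg 72.0 tilt [0.002 0.004] q [ 0.08  0.72 -0.85  2.1   0.86  0.71 -0.09] F [ 1.3 -0.4  0.1] Mz [ 0.01 -0.13  0.01] op 70.1 ff 0.0
wrist (0.428, 0.1525) [4.279e-01 1.520e-01 1.940e-02 3.310e-02 1.018e+03]
[-0.1210518  -0.13566633] -5.4036423213812546
```

>>> {"api": "drive_tool", "payload": {
  "targets": [
    {"tx":-0.1,"ty":0,"tz":-0.7,"wx":0,"wy":0,"wz":0,"claw":0.6},
    {"tx":0,"ty":0,"tz":-0.8,"wx":0,"wy":0,"wz":0,"claw":0.6},
    {"tx":0,"ty":0,"tz":-0.8,"wx":0,"wy":0,"wz":0,"claw":0.6},
    {"tx":0,"ty":0,"tz":-0.8,"wx":0,"wy":0,"wz":0,"claw":0.6},
    {"tx":0,"ty":0,"tz":-0.5,"wx":0,"wy":0,"wz":0,"claw":0.6},
    {"tx":0,"ty":0,"tz":0,"wx":0,"wy":0,"wz":0,"claw":0.6},
    {"tx":0,"ty":0,"tz":0,"wx":0,"wy":0,"wz":0,"claw":0.6},
    {"tx":0,"ty":0,"tz":0,"wx":0,"wy":0,"wz":0,"claw":0.6}
  ]
}}

```text
clock: 29.2
tool_pos: [0.4291, 0.1518, 0.072]
eef_rot: [0.161, 0.987, 0.0, 0.001]
contact_force: [-0.3, -0.1, -0.1]
opening: 0.799
finger_force: 0.0
```

```bash
python3 -c "
from h import *
s=pr()
print((np.array([.428,.152,.018])-s['tool_pos'])/.03)
"
```

```text
t 29.2 tcp [0.4291 0.1518 0.072 ] ydir_deg 71.5 tilt [0.001 0.   ] q [-0.07  0.88 -0.61  2.18  1.23  0.49 -0.43] F [-0.3 -0.1 -0.1] Mz [ 0.01 -0.13  0.04] op 70.4 ff 0.0
[-0.03502041  0.007159   -1.80069172]
```

>>> {"api": "drive_tool", "payload": {
  "targets": [
    {"tx":-0.04,"ty":0,"tz":-0.6,"wx":0,"wy":0,"wz":0,"claw":0.4},
    {"tx":0,"ty":0,"tz":-0.6,"wx":0,"wy":0,"wz":0,"claw":0.4},
    {"tx":0,"ty":0,"tz":-0.6,"wx":0,"wy":0,"wz":0,"claw":0.4},
    {"tx":0,"ty":0,"tz":0,"wx":0,"wy":0,"wz":0,"claw":-0.4},
    {"tx":0,"ty":0,"tz":0,"wx":0,"wy":0,"wz":0,"claw":-0.4},
    {"tx":0,"ty":0,"tz":0,"wx":0,"wy":0,"wz":0,"claw":-0.4},
    {"tx":0,"ty":0,"tz":0,"wx":0,"wy":0,"wz":0,"claw":-0.4},
    {"tx":0,"ty":0,"tz":0,"wx":0,"wy":0,"wz":0,"claw":-0.4}
  ],
  "force": 15
}}

```text
clock: 30.0
tool_pos: [0.4279, 0.1524, 0.0182]
eef_rot: [0.161, 0.987, 0.0, 0.001]
contact_force: [-0.3, -0.3, 5.8]
opening: 0.448
finger_force: 15.0
```

```bash
python3 -c "
from h import *
s=pr()
"
```

```text
t 30.0 tcp [0.4279 0.1524 0.0182] ydir_deg 71.5 tilt [0.002 0.001] q [-0.12  0.98 -0.53  2.2   1.5   0.43 -0.68] F [-0.3 -0.3  5.8] Mz [-0.14 -0.12  0.05] op 39.4 ff 15.0
```

>>> {"api": "drive_tool", "payload": {
  "targets": [
    {"tx":0,"ty":0,"tz":0.9,"wx":0,"wy":0,"wz":0,"claw":-0.4},
    {"tx":0,"ty":0,"tz":0.9,"wx":0,"wy":0,"wz":0,"claw":-0.4},
    {"tx":0,"ty":0,"tz":0.9,"wx":0,"wy":0,"wz":0,"claw":-0.4},
    {"tx":0,"ty":0,"tz":0.9,"wx":0,"wy":0,"wz":0,"claw":-0.4},
    {"tx":0,"ty":0,"tz":0.9,"wx":0,"wy":0,"wz":0,"claw":-0.4},
    {"tx":0.32,"ty":-0.92,"tz":0,"wx":0,"wy":0,"wz":0,"claw":-0.4},
    {"tx":0.32,"ty":-0.92,"tz":0,"wx":0,"wy":0,"wz":0,"claw":-0.4},
    {"tx":0.32,"ty":-0.92,"tz":0,"wx":0,"wy":0,"wz":0,"claw":-0.4}
  ]
}}

```text
clock: 30.8
tool_pos: [0.4564, 0.0683, 0.1528]
eef_rot: [0.16, 0.987, -0.0, 0.0]
contact_force: [-0.0, -0.0, 0.1]
opening: 0.445
finger_force: 15.0
```

>>> {"api": "drive_tool", "payload": {
  "targets": [
    {"tx":0.32,"ty":-0.92,"tz":0,"wx":0,"wy":0,"wz":0,"claw":-0.4},
    {"tx":0.32,"ty":-0.92,"tz":0,"wx":0,"wy":0,"wz":0,"claw":-0.4},
    {"tx":0.32,"ty":-0.92,"tz":0,"wx":0,"wy":0,"wz":0,"claw":-0.4},
    {"tx":0.32,"ty":-0.92,"tz":0,"wx":0,"wy":0,"wz":0,"claw":-0.4},
    {"tx":0.32,"ty":-0.92,"tz":0,"wx":0,"wy":0,"wz":0,"claw":-0.4},
    {"tx":0.32,"ty":-0.92,"tz":0,"wx":0,"wy":0,"wz":0,"claw":-0.4},
    {"tx":0.32,"ty":-0.92,"tz":0,"wx":0,"wy":0,"wz":0,"claw":-0.4},
    {"tx":0.32,"ty":-0.92,"tz":0,"wx":0,"wy":0,"wz":0,"claw":-0.4}
  ]
}}

```text
clock: 31.6
tool_pos: [0.5328, -0.1527, 0.1524]
eef_rot: [0.161, 0.987, 0.0, -0.0]
contact_force: [0.2, -0.3, -0.3]
opening: 0.446
finger_force: 15.0
```

>>> {"api": "drive_tool", "payload": {
  "targets": [
    {"tx":0.32,"ty":-0.92,"tz":0,"wx":0,"wy":0,"wz":0,"claw":-0.4},
    {"tx":0.32,"ty":-0.92,"tz":0,"wx":0,"wy":0,"wz":0,"claw":-0.4},
    {"tx":0.32,"ty":-0.92,"tz":0,"wx":0,"wy":0,"wz":0,"claw":-0.4},
    {"tx":0,"ty":0,"tz":0,"wx":0,"wy":0,"wz":0,"claw":-0.4},
    {"tx":0,"ty":0,"tz":0,"wx":0,"wy":0,"wz":0,"claw":-0.4},
    {"tx":0,"ty":0,"tz":0,"wx":0,"wy":0,"wz":0,"claw":-0.4},
    {"tx":0,"ty":0,"tz":0,"wx":0,"wy":0,"wz":0,"claw":-0.4},
    {"tx":0,"ty":0,"tz":0,"wx":0,"wy":0,"wz":0,"claw":-0.4}
  ]
}}

```text
clock: 32.4
tool_pos: [0.5617, -0.2332, 0.1524]
eef_rot: [0.16, 0.987, 0.0, -0.0]
contact_force: [-0.1, -0.2, -0.3]
opening: 0.445
finger_force: 15.0
```

```bash
python3 -c "
from h import *
s=pr()
p=s['tool_pos'];print((np.array([.562,-.2338,.09])-p)/.03)
look('wrist',[p[:2]],p[2]+.012,p[2]+.020,.03,'w5.png')
look('wrist',[(.5275,-.1659),(.5621,-.2338),(.4603,-.1996)],.045,.058,.03)
"
```

```text
t 32.4 tcp [ 0.5617 -0.2332  0.1524] ydir_deg 71.6 tilt [-0.  0.] q [ 0.76  0.91 -0.83  1.68  0.82  0.93  0.85] F [-0.1 -0.2 -0.3] Mz [ 0.05 -0.15  0.03] op 39.2 ff 15.0
[ 0.01079725 -0.02157415 -2.08101581]
wrist [ 0.56167608 -0.23315278] [ 5.533e-01 -2.303e-01  2.600e-02  1.672e-01  4.408e+03]
wrist (0.5275, -0.1659) [ 5.281e-01 -1.653e-01  1.010e-02  5.180e-02  6.570e+02]
wrist (0.5621, -0.2338) [ 5.619e-01 -2.331e-01  1.000e-02  5.160e-02  5.360e+02]
wrist (0.4603, -0.1996) [ 4.601e-01 -1.995e-01  1.010e-02  5.170e-02  8.180e+02]
```

View pics/w5.png

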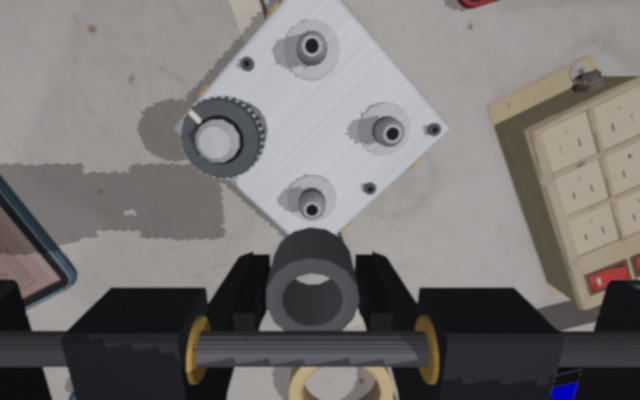

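>>> {"api": "drive_tool", "payload": {
  "targets": [
    {"tx":0.01,"ty":-0.01,"tz":-0.6,"wx":0,"wy":0,"wz":0,"claw":-0.4},
    {"tx":0,"ty":0,"tz":-0.6,"wx":0,"wy":0,"wz":0,"claw":-0.4},
    {"tx":0,"ty":0,"tz":-0.6,"wx":0,"wy":0,"wz":0,"claw":-0.4},
    {"tx":0,"ty":0,"tz":-0.6,"wx":0,"wy":0,"wz":0,"claw":-0.4},
    {"tx":0,"ty":0,"tz":-0.15,"wx":0,"wy":0,"wz":0,"claw":-0.4},
    {"tx":0,"ty":0,"tz":-0.15,"wx":0,"wy":0,"wz":0,"claw":-0.4},
    {"tx":0,"ty":0,"tz":-0.2,"wx":0,"wy":0,"wz":0,"claw":-0.4},
    {"tx":0,"ty":0,"tz":-0.2,"wx":0,"wy":0,"wz":0,"claw":-0.4}
  ]
}}

```text
clock: 33.3
tool_pos: [0.5625, -0.2346, 0.0593]
eef_rot: [0.161, 0.987, 0.0, 0.001]
contact_force: [-0.6, 0.1, -0.3]
opening: 0.448
finger_force: 15.0
```

```bash
python3 -c "
from h import *
s=pr()
"
```

```text
t 33.3 tcp [ 0.5625 -0.2346  0.0593] ydir_deg 71.5 tilt [ 0.001 -0.   ] q [ 0.71  1.03 -0.74  1.72  0.95  0.79  0.75] F [-0.6  0.1 -0.3] Mz [ 0.08 -0.18 -0.03] op 39.4 ff 15.0
```

>>> {"api": "drive_tool", "payload": {
  "targets": [
    {"tx":0,"ty":0,"tz":-0.12,"wx":0,"wy":0,"wz":0,"claw":-0.4},
    {"tx":0,"ty":0,"tz":-0.12,"wx":0,"wy":0,"wz":0,"claw":-0.4},
    {"tx":0,"ty":0,"tz":-0.12,"wx":0,"wy":0,"wz":0,"claw":-0.4},
    {"tx":0,"ty":0,"tz":-0.12,"wx":0,"wy":0,"wz":0,"claw":-0.4},
    {"tx":0,"ty":0,"tz":0,"wx":0,"wy":0,"wz":0,"claw":-0.4},
    {"tx":0,"ty":0,"tz":0,"wx":0,"wy":0,"wz":0,"claw":-0.4},
    {"tx":0,"ty":0,"tz":0,"wx":0,"wy":0,"wz":0,"claw":-0.4},
    {"tx":0,"ty":0,"tz":0,"wx":0,"wy":0,"wz":0,"claw":-0.4}
  ]
}}

```text
clock: 34.1
tool_pos: [0.5623, -0.2347, 0.0456]
eef_rot: [0.161, 0.987, -0.0, 0.0]
contact_force: [-1.5, 0.1, 4.6]
opening: 0.448
finger_force: 15.0
```

```bash
python3 -c "
from h import *
s=pr()
"
```

```text
t 34.1 tcp [ 0.5623 -0.2347  0.0456] ydir_deg 71.5 tilt [ 0.001 -0.001] q [ 0.71  1.05 -0.72  1.72  0.97  0.77  0.73] F [-1.5  0.1  4.6] Mz [-0.04  0.16  0.  ] op 39.4 ff 15.0
```

>>> {"api": "drive_tool", "payload": {
  "targets": [
    {"tx":0,"ty":0,"tz":0,"wx":0,"wy":0,"wz":0,"claw":0.25},
    {"tx":0,"ty":0,"tz":0,"wx":0,"wy":0,"wz":0,"claw":0.25},
    {"tx":0,"ty":0,"tz":0,"wx":0,"wy":0,"wz":0,"claw":0.25},
    {"tx":0,"ty":0,"tz":0,"wx":0,"wy":0,"wz":0,"claw":0.25},
    {"tx":0,"ty":0,"tz":0.6,"wx":0,"wy":0,"wz":0,"claw":0.25},
    {"tx":0,"ty":0,"tz":1.0,"wx":0,"wy":0,"wz":0,"claw":0.25},
    {"tx":0,"ty":0,"tz":1.0,"wx":0,"wy":0,"wz":0,"claw":0.25},
    {"tx":0,"ty":0,"tz":1.0,"wx":0,"wy":0,"wz":0,"claw":0.6}
  ]
}}

```text
clock: 34.9
tool_pos: [0.5621, -0.2342, 0.1552]
eef_rot: [0.16, 0.987, 0.0, 0.0]
contact_force: [0.9, -0.6, 0.6]
opening: 0.694
finger_force: 0.0
```

```bash
python3 -c "
from h import *
s=pr()
look('wrist',[(.562,-.234)],.056,.068,.03,'w6.png')
o=look('top',[(.46,.374),(.4355,.274)],.03,.04,.06,'t6.png')
print((np.array([*o[1][:2],.18])-s['tool_pos'])/.03)
"
```

```text
t 34.9 tcp [ 0.5621 -0.2342  0.1552] ydir_deg 71.5 tilt [0.001 0.   ] q [ 0.76  0.91 -0.83  1.68  0.81  0.93  0.85] F [ 0.9 -0.6  0.6] Mz [ 0.02 -0.14  0.01] op 61.0 ff 0.0
wrist (0.562, -0.234) [ 5.623e-01 -2.345e-01  1.950e-02  6.110e-02  1.497e+03]
top (0.46, 0.374) [4.607e-01 3.738e-01 1.970e-02 3.450e-02 1.070e+02]
top (0.4355, 0.274) [4.350e-01 2.748e-01 1.960e-02 3.450e-02 1.030e+02]
[-4.23739512 16.96655431  0.82638743]
```

>>> {"api": "drive_tool", "payload": {
  "targets": [
    {"tx":-0.235,"ty":0.94,"tz":0.4,"wx":0,"wy":0,"wz":0,"claw":0.6},
    {"tx":-0.235,"ty":0.94,"tz":0.4,"wx":0,"wy":0,"wz":0,"claw":0.6},
    {"tx":-0.235,"ty":0.94,"tz":0,"wx":0,"wy":0,"wz":0,"claw":0.6},
    {"tx":-0.235,"ty":0.94,"tz":0,"wx":0,"wy":0,"wz":0,"claw":0.6},
    {"tx":-0.235,"ty":0.94,"tz":0,"wx":0,"wy":0,"wz":0,"claw":0.6},
    {"tx":-0.235,"ty":0.94,"tz":0,"wx":0,"wy":0,"wz":0,"claw":0.6},
    {"tx":-0.235,"ty":0.94,"tz":0,"wx":0,"wy":0,"wz":0,"claw":0.6},
    {"tx":-0.235,"ty":0.94,"tz":0,"wx":0,"wy":0,"wz":0,"claw":0.6}
  ]
}}

```text
clock: 35.8
tool_pos: [0.505, -0.0079, 0.177]
eef_rot: [0.161, 0.987, -0.0, -0.0]
contact_force: [-0.4, -0.2, -0.5]
opening: 0.803
finger_force: 0.0
```

>>> {"api": "drive_tool", "payload": {
  "targets": [
    {"tx":-0.235,"ty":0.94,"tz":0,"wx":0,"wy":0,"wz":0,"claw":0.6},
    {"tx":-0.235,"ty":0.94,"tz":0,"wx":0,"wy":0,"wz":0,"claw":0.6},
    {"tx":-0.235,"ty":0.94,"tz":0,"wx":0,"wy":0,"wz":0,"claw":0.6},
    {"tx":-0.235,"ty":0.94,"tz":0,"wx":0,"wy":0,"wz":0,"claw":0.6},
    {"tx":-0.235,"ty":0.94,"tz":0,"wx":0,"wy":0,"wz":0,"claw":0.6},
    {"tx":-0.235,"ty":0.94,"tz":0,"wx":0,"wy":0,"wz":0,"claw":0.6},
    {"tx":-0.235,"ty":0.94,"tz":0,"wx":0,"wy":0,"wz":0,"claw":0.6},
    {"tx":-0.235,"ty":0.94,"tz":0,"wx":0,"wy":0,"wz":0,"claw":0.6}
  ]
}}

```text
clock: 36.6
tool_pos: [0.4486, 0.2177, 0.177]
eef_rot: [0.161, 0.987, -0.0, -0.0]
contact_force: [-0.4, 0.5, -0.1]
opening: 0.8
finger_force: 0.0
```

>>> {"api": "drive_tool", "payload": {
  "targets": [
    {"tx":-0.235,"ty":0.94,"tz":0,"wx":0,"wy":0,"wz":0,"claw":0.6},
    {"tx":-0.235,"ty":0.94,"tz":0,"wx":0,"wy":0,"wz":0,"claw":0.6},
    {"tx":0,"ty":0,"tz":-0.8,"wx":0,"wy":0,"wz":0,"claw":0.6},
    {"tx":0,"ty":0,"tz":-0.8,"wx":0,"wy":0,"wz":0,"claw":0.6},
    {"tx":0,"ty":0,"tz":0,"wx":0,"wy":0,"wz":0,"claw":0.6},
    {"tx":0,"ty":0,"tz":0,"wx":0,"wy":0,"wz":0,"claw":0.6},
    {"tx":0,"ty":0,"tz":0,"wx":0,"wy":0,"wz":0,"claw":0.6},
    {"tx":0,"ty":0,"tz":0,"wx":0,"wy":0,"wz":0,"claw":0.6}
  ]
}}

```text
clock: 37.4
tool_pos: [0.4356, 0.2734, 0.1299]
eef_rot: [0.161, 0.987, 0.001, 0.001]
contact_force: [0.6, -0.0, -0.2]
opening: 0.8
finger_force: 0.0
```

```bash
python3 -c "
from h import *
s=pr()
o=look('wrist',[(.435,.274)],.029,.038,.05,'w7.png')
if o[0] is not None: print((o[0][:2]-s['tool_pos'][:2])/.03, (.018-s['tool_pos'][2])/.03)
"
```

```text
t 37.4 tcp [0.4356 0.2734 0.1299] ydir_deg 71.5 tilt [0.001 0.001] q [-0.23  0.82 -0.71  1.99  0.88  0.67 -0.27] F [ 0.6 -0.  -0.2] Mz [-0.01 -0.14  0.03] op 70.4 ff 0.0
wrist (0.435, 0.274) [4.347e-01 2.739e-01 1.940e-02 3.310e-02 1.435e+03]
[-0.03150156  0.01823861] -3.728824817273297
```

>>> {"api": "drive_tool", "payload": {
  "targets": [
    {"tx":-0.03,"ty":0.02,"tz":-0.93,"wx":0,"wy":0,"wz":0,"claw":0.4},
    {"tx":0,"ty":0,"tz":-0.93,"wx":0,"wy":0,"wz":0,"claw":0.4},
    {"tx":0,"ty":0,"tz":-0.93,"wx":0,"wy":0,"wz":0,"claw":0.4},
    {"tx":0,"ty":0,"tz":-0.93,"wx":0,"wy":0,"wz":0,"claw":0.4},
    {"tx":0,"ty":0,"tz":0,"wx":0,"wy":0,"wz":0,"claw":-0.4},
    {"tx":0,"ty":0,"tz":0,"wx":0,"wy":0,"wz":0,"claw":-0.4},
    {"tx":0,"ty":0,"tz":0,"wx":0,"wy":0,"wz":0,"claw":-0.4},
    {"tx":0,"ty":0,"tz":0,"wx":0,"wy":0,"wz":0,"claw":-0.4}
  ]
}}

```text
clock: 38.25
tool_pos: [0.4349, 0.2743, 0.0186]
eef_rot: [0.161, 0.987, 0.001, 0.001]
contact_force: [0.2, -0.6, 2.4]
opening: 0.432
finger_force: 15.0
```

```bash
python3 -c "
from h import *
s=pr()
"
```

```text
t 38.25 tcp [0.4349 0.2743 0.0186] ydir_deg 71.5 tilt [0.002 0.002] q [-0.35  0.99 -0.5   2.02  1.16  0.45 -0.52] F [ 0.2 -0.6  2.4] Mz [ 0.1  -0.14  0.01] op 38.0 ff 15.0
```

>>> {"api": "drive_tool", "payload": {
  "targets": [
    {"tx":0,"ty":0,"tz":0.95,"wx":0,"wy":0,"wz":0,"claw":-0.4},
    {"tx":0,"ty":0,"tz":0.95,"wx":0,"wy":0,"wz":0,"claw":-0.4},
    {"tx":0,"ty":0,"tz":0.95,"wx":0,"wy":0,"wz":0,"claw":-0.4},
    {"tx":0,"ty":0,"tz":0.95,"wx":0,"wy":0,"wz":0,"claw":-0.4},
    {"tx":0,"ty":0,"tz":0.95,"wx":0,"wy":0,"wz":0,"claw":-0.4},
    {"tx":0.2,"ty":-0.92,"tz":0,"wx":0,"wy":0,"wz":0,"claw":-0.4},
    {"tx":0.2,"ty":-0.92,"tz":0,"wx":0,"wy":0,"wz":0,"claw":-0.4},
    {"tx":0.2,"ty":-0.92,"tz":0,"wx":0,"wy":0,"wz":0,"claw":-0.4}
  ]
}}

```text
clock: 39.05
tool_pos: [0.4526, 0.1899, 0.1609]
eef_rot: [0.161, 0.987, 0.0, 0.001]
contact_force: [0.2, 0.7, -0.7]
opening: 0.435
finger_force: 15.0
```

>>> {"api": "drive_tool", "payload": {
  "targets": [
    {"tx":0.2,"ty":-0.92,"tz":0,"wx":0,"wy":0,"wz":0,"claw":-0.4},
    {"tx":0.2,"ty":-0.92,"tz":0,"wx":0,"wy":0,"wz":0,"claw":-0.4},
    {"tx":0.2,"ty":-0.92,"tz":0,"wx":0,"wy":0,"wz":0,"claw":-0.4},
    {"tx":0.2,"ty":-0.92,"tz":0,"wx":0,"wy":0,"wz":0,"claw":-0.4},
    {"tx":0.2,"ty":-0.92,"tz":0,"wx":0,"wy":0,"wz":0,"claw":-0.4},
    {"tx":0.2,"ty":-0.92,"tz":0,"wx":0,"wy":0,"wz":0,"claw":-0.4},
    {"tx":0.2,"ty":-0.92,"tz":0,"wx":0,"wy":0,"wz":0,"claw":-0.4},
    {"tx":0.2,"ty":-0.92,"tz":0,"wx":0,"wy":0,"wz":0,"claw":-0.4}
  ]
}}

```text
clock: 39.85
tool_pos: [0.5004, -0.0313, 0.1607]
eef_rot: [0.161, 0.987, -0.0, 0.001]
contact_force: [0.3, 0.6, -1.2]
opening: 0.439
finger_force: 15.0
```

>>> {"api": "drive_tool", "payload": {
  "targets": [
    {"tx":0.2,"ty":-0.92,"tz":0,"wx":0,"wy":0,"wz":0,"claw":-0.4},
    {"tx":0.2,"ty":-0.92,"tz":0,"wx":0,"wy":0,"wz":0,"claw":-0.4},
    {"tx":0.2,"ty":-0.92,"tz":0,"wx":0,"wy":0,"wz":0,"claw":-0.4},
    {"tx":0.2,"ty":-0.92,"tz":0,"wx":0,"wy":0,"wz":0,"claw":-0.4},
    {"tx":-0.1,"ty":0,"tz":0,"wx":0,"wy":0,"wz":0,"claw":-0.4},
    {"tx":0,"ty":0,"tz":0,"wx":0,"wy":0,"wz":0,"claw":-0.4},
    {"tx":0,"ty":0,"tz":0,"wx":0,"wy":0,"wz":0,"claw":-0.4},
    {"tx":0,"ty":0,"tz":0,"wx":0,"wy":0,"wz":0,"claw":-0.4}
  ]
}}

```text
clock: 40.65
tool_pos: [0.5213, -0.1389, 0.1602]
eef_rot: [0.16, 0.987, 0.0, 0.0]
contact_force: [0.1, 1.0, -0.7]
opening: 0.431
finger_force: 15.0
```

```bash
python3 -c "
from h import *
s=pr()
p=s['tool_pos'];print((np.array([.528,-.166,.08])-p)/.03)
look('wrist',[(.5275,-.1659)],.045,.058,.03)
"
```

```text
t 40.65 tcp [ 0.5213 -0.1389  0.1602] ydir_deg 71.6 tilt [0.001 0.001] q [ 0.64  0.82 -0.81  1.89  0.83  0.81  0.63] F [ 0.1  1.  -0.7] Mz [ 0.04 -0.16  0.03] op 37.9 ff 15.0
[ 0.22452716 -0.90370259 -2.67325921]
wrist (0.5275, -0.1659) [ 5.277e-01 -1.652e-01  1.010e-02  5.170e-02  4.910e+02]
```

>>> {"api": "drive_tool", "payload": {
  "targets": [
    {"tx":0.22,"ty":-0.9,"tz":0,"wx":0,"wy":0,"wz":0,"claw":-0.4},
    {"tx":0,"ty":0,"tz":-0.5,"wx":0,"wy":0,"wz":0,"claw":-0.4},
    {"tx":0,"ty":0,"tz":-0.5,"wx":0,"wy":0,"wz":0,"claw":-0.4},
    {"tx":0,"ty":0,"tz":-0.5,"wx":0,"wy":0,"wz":0,"claw":-0.4},
    {"tx":0,"ty":0,"tz":-0.5,"wx":0,"wy":0,"wz":0,"claw":-0.4},
    {"tx":0,"ty":0,"tz":-0.5,"wx":0,"wy":0,"wz":0,"claw":-0.4},
    {"tx":0,"ty":0,"tz":0,"wx":0,"wy":0,"wz":0,"claw":-0.4},
    {"tx":0,"ty":0,"tz":0,"wx":0,"wy":0,"wz":0,"claw":-0.4}
  ]
}}

```text
clock: 41.5
tool_pos: [0.5277, -0.1669, 0.0844]
eef_rot: [0.16, 0.987, 0.0, -0.0]
contact_force: [0.2, 0.2, 0.2]
opening: 0.432
finger_force: 15.0
```

```bash
python3 -c "
from h import *
s=pr()
snap('wrist','w8.png')
p=s['tool_pos'];print((np.array([.528,-.166,.046])-p)/.03)
"
```

```text
t 41.5 tcp [ 0.5277 -0.1669  0.0844] ydir_deg 71.5 tilt [-0.001  0.   ] q [ 0.63  0.94 -0.72  1.89  0.96  0.71  0.58] F [0.2 0.2 0.2] Mz [ 0.02 -0.15  0.  ] op 38.0 ff 15.0
[ 0.0091722   0.02943746 -1.27834454]
```

View pics/w8.png

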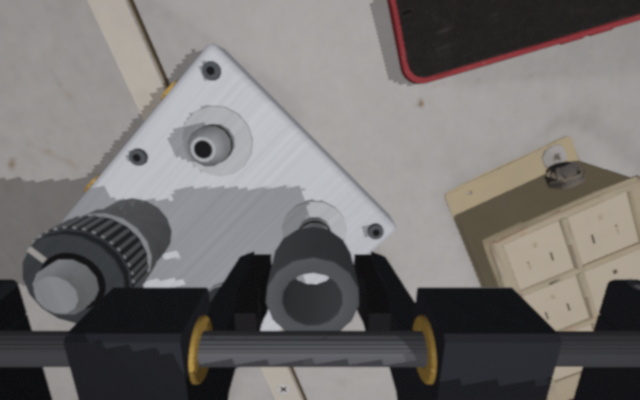

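The held sleeve at (312,290) is upright and centred, same as the first one. I'll check that the calculator is low enough before going down.

```bash
python3 -c "
from h import *
W=cloud(dict(np.load('top0.npz')))
m=(W[...,0]>.53)&(W[...,0]<.64)&(W[...,1]>-.13)&(W[...,1]<.02)
print(np.nanmax(W[m][:,2]))
m=(np.hypot(W[...,0]-.528,W[...,1]+.166)<.105)&(W[...,2]>.09);print(W[m].round(3)[:10])
"
```

```text
0.05546318411619178
[[ 0.511 -0.261  0.091]
 [ 0.508 -0.253  0.091]
 [ 0.508 -0.258  0.092]
 [ 0.506 -0.266  0.09 ]
 [ 0.506 -0.268  0.093]
 [ 0.503 -0.258  0.093]
 [ 0.503 -0.26   0.092]
 [ 0.503 -0.262  0.094]
 [ 0.503 -0.265  0.094]
 [ 0.503 -0.266  0.099]]
```

>>> {"api": "drive_tool", "payload": {
  "targets": [
    {"tx":0.01,"ty":0.02,"tz":-0.2,"wx":0,"wy":0,"wz":0,"claw":-0.4},
    {"tx":0,"ty":0,"tz":-0.2,"wx":0,"wy":0,"wz":0,"claw":-0.4},
    {"tx":0,"ty":0,"tz":-0.2,"wx":0,"wy":0,"wz":0,"claw":-0.4},
    {"tx":0,"ty":0,"tz":-0.2,"wx":0,"wy":0,"wz":0,"claw":-0.4},
    {"tx":0,"ty":0,"tz":0,"wx":0,"wy":0,"wz":0,"claw":-0.4},
    {"tx":0,"ty":0,"tz":0,"wx":0,"wy":0,"wz":0,"claw":-0.4},
    {"tx":0,"ty":0,"tz":0,"wx":0,"wy":0,"wz":0,"claw":-0.4},
    {"tx":0,"ty":0,"tz":0,"wx":0,"wy":0,"wz":0,"claw":-0.4}
  ]
}}

```text
clock: 42.35
tool_pos: [0.5283, -0.1667, 0.0609]
eef_rot: [0.161, 0.987, 0.0, 0.0]
contact_force: [1.1, 0.6, -0.8]
opening: 0.437
finger_force: 15.0
```

```bash
python3 -c "
from h import *
s=pr()
"
```

```text
t 42.35 tcp [ 0.5283 -0.1667  0.0609] ydir_deg 71.5 tilt [0. 0.] q [ 0.61  0.97 -0.68  1.89  1.01  0.67  0.54] F [ 1.1  0.6 -0.8] Mz [ 0.04 -0.12  0.08] op 38.4 ff 15.0
```

Clear. Seat it, press lightly, then release.

>>> {"api": "drive_tool", "payload": {
  "targets": [
    {"tx":0,"ty":0,"tz":-0.13,"wx":0,"wy":0,"wz":0,"claw":-0.4},
    {"tx":0,"ty":0,"tz":-0.13,"wx":0,"wy":0,"wz":0,"claw":-0.4},
    {"tx":0,"ty":0,"tz":-0.13,"wx":0,"wy":0,"wz":0,"claw":-0.4},
    {"tx":0,"ty":0,"tz":-0.13,"wx":0,"wy":0,"wz":0,"claw":-0.4},
    {"tx":0,"ty":0,"tz":0,"wx":0,"wy":0,"wz":0,"claw":-0.4},
    {"tx":0,"ty":0,"tz":0,"wx":0,"wy":0,"wz":0,"claw":-0.4},
    {"tx":0,"ty":0,"tz":0,"wx":0,"wy":0,"wz":0,"claw":-0.4},
    {"tx":0,"ty":0,"tz":0,"wx":0,"wy":0,"wz":0,"claw":-0.4}
  ]
}}

```text
clock: 43.15
tool_pos: [0.5282, -0.1668, 0.0455]
eef_rot: [0.161, 0.987, -0.0, 0.0]
contact_force: [-0.7, -0.6, 4.3]
opening: 0.434
finger_force: 15.0
```

```bash
python3 -c "
from h import *
s=pr()
"
```

```text
t 43.15 tcp [ 0.5282 -0.1668  0.0455] ydir_deg 71.5 tilt [ 0.    -0.001] q [ 0.6   1.   -0.66  1.9   1.04  0.64  0.51] F [-0.7 -0.6  4.3] Mz [-0.05  0.14  0.03] op 38.2 ff 15.0
```

>>> {"api": "drive_tool", "payload": {
  "targets": [
    {"tx":0,"ty":0,"tz":0,"wx":0,"wy":0,"wz":0,"claw":0.25},
    {"tx":0,"ty":0,"tz":0,"wx":0,"wy":0,"wz":0,"claw":0.25},
    {"tx":0,"ty":0,"tz":0,"wx":0,"wy":0,"wz":0,"claw":0.25},
    {"tx":0,"ty":0,"tz":0,"wx":0,"wy":0,"wz":0,"claw":0.25},
    {"tx":0,"ty":0,"tz":0.6,"wx":0,"wy":0,"wz":0,"claw":0.25},
    {"tx":0,"ty":0,"tz":1.0,"wx":0,"wy":0,"wz":0,"claw":0.25},
    {"tx":0,"ty":0,"tz":1.0,"wx":0,"wy":0,"wz":0,"claw":0.25},
    {"tx":0,"ty":0,"tz":1.0,"wx":0,"wy":0,"wz":0,"claw":0.6}
  ]
}}

```text
clock: 43.95
tool_pos: [0.5279, -0.1666, 0.154]
eef_rot: [0.161, 0.987, 0.0, -0.0]
contact_force: [0.2, -0.3, 0.7]
opening: 0.693
finger_force: 0.0
```

```bash
python3 -c "
from h import *
s=pr()
look('wrist',[(.528,-.166)],.056,.068,.03)
o=look('top',[(.46,.374)],.03,.04,.06,'t9.png')
if o[0] is not None: print((np.array([*o[0][:2],.18])-s['tool_pos'])/.03)
"
```

```text
t 43.95 tcp [ 0.5279 -0.1666  0.154 ] ydir_deg 71.5 tilt [-0.001  0.   ] q [ 0.68  0.84 -0.81  1.85  0.83  0.82  0.68] F [ 0.2 -0.3  0.7] Mz [-0.02 -0.2   0.02] op 60.9 ff 0.0
wrist (0.528, -0.166) [ 5.281e-01 -1.663e-01  1.950e-02  6.110e-02  1.504e+03]
top (0.46, 0.374) [4.605e-01 3.734e-01 1.950e-02 3.450e-02 1.040e+02]
[-2.24505199 17.99898739  0.86579955]
```

>>> {"api": "drive_tool", "payload": {
  "targets": [
    {"tx":-0.25,"ty":0.95,"tz":0.4,"wx":0,"wy":0,"wz":0,"claw":0.6},
    {"tx":-0.25,"ty":0.95,"tz":0.4,"wx":0,"wy":0,"wz":0,"claw":0.6},
    {"tx":-0.25,"ty":0.95,"tz":0,"wx":0,"wy":0,"wz":0,"claw":0.6},
    {"tx":-0.25,"ty":0.95,"tz":0,"wx":0,"wy":0,"wz":0,"claw":0.6},
    {"tx":-0.25,"ty":0.95,"tz":0,"wx":0,"wy":0,"wz":0,"claw":0.6},
    {"tx":-0.25,"ty":0.95,"tz":0,"wx":0,"wy":0,"wz":0,"claw":0.6},
    {"tx":-0.25,"ty":0.95,"tz":0,"wx":0,"wy":0,"wz":0,"claw":0.6},
    {"tx":-0.25,"ty":0.95,"tz":0,"wx":0,"wy":0,"wz":0,"claw":0.6}
  ]
}}

```text
clock: 44.85
tool_pos: [0.4673, 0.0621, 0.1764]
eef_rot: [0.161, 0.987, -0.0, -0.001]
contact_force: [-0.3, 0.5, -0.2]
opening: 0.798
finger_force: 0.0
```

>>> {"api": "drive_tool", "payload": {
  "targets": [
    {"tx":-0.25,"ty":0.95,"tz":0,"wx":0,"wy":0,"wz":0,"claw":0.6},
    {"tx":0,"ty":0.95,"tz":0,"wx":0,"wy":0,"wz":0,"claw":0.6},
    {"tx":0,"ty":0.95,"tz":0,"wx":0,"wy":0,"wz":0,"claw":0.6},
    {"tx":0,"ty":0.95,"tz":0,"wx":0,"wy":0,"wz":0,"claw":0.6},
    {"tx":0,"ty":0.95,"tz":0,"wx":0,"wy":0,"wz":0,"claw":0.6},
    {"tx":0,"ty":0.95,"tz":0,"wx":0,"wy":0,"wz":0,"claw":0.6},
    {"tx":0,"ty":0.95,"tz":0,"wx":0,"wy":0,"wz":0,"claw":0.6},
    {"tx":0,"ty":0.95,"tz":0,"wx":0,"wy":0,"wz":0,"claw":0.6}
  ]
}}

```text
clock: 45.65
tool_pos: [0.4602, 0.29, 0.1761]
eef_rot: [0.161, 0.987, -0.001, -0.0]
contact_force: [0.3, -0.2, 0.2]
opening: 0.802
finger_force: 0.0
```

>>> {"api": "drive_tool", "payload": {
  "targets": [
    {"tx":0,"ty":0.95,"tz":0,"wx":0,"wy":0,"wz":0,"claw":0.6},
    {"tx":0,"ty":0.95,"tz":0,"wx":0,"wy":0,"wz":0,"claw":0.6},
    {"tx":0,"ty":0.85,"tz":0,"wx":0,"wy":0,"wz":0,"claw":0.6},
    {"tx":0,"ty":0,"tz":-0.8,"wx":0,"wy":0,"wz":0,"claw":0.6},
    {"tx":0,"ty":0,"tz":-0.8,"wx":0,"wy":0,"wz":0,"claw":0.6},
    {"tx":0,"ty":0,"tz":0,"wx":0,"wy":0,"wz":0,"claw":0.6},
    {"tx":0,"ty":0,"tz":0,"wx":0,"wy":0,"wz":0,"claw":0.6},
    {"tx":0,"ty":0,"tz":0,"wx":0,"wy":0,"wz":0,"claw":0.6}
  ]
}}

```text
clock: 46.45
tool_pos: [0.4609, 0.3722, 0.13]
eef_rot: [0.161, 0.987, 0.001, 0.0]
contact_force: [-0.1, -0.1, 0.1]
opening: 0.799
finger_force: 0.0
```

```bash
python3 -c "
from h import *
s=pr()
o=look('wrist',[(.46,.373)],.029,.038,.05,'w10.png')
if o[0] is not None: print((o[0][:2]-s['tool_pos'][:2])/.03, (.018-s['tool_pos'][2])/.03)
W=cloud(dict(np.load('top0.npz')))
m=(abs(W[...,1]-.37)<.11)&(W[...,2]>.07)&(W[...,0]<.65)&(W[...,0]>.4);print('printer front x',np.nanmin(W[m][:,0]))
"
```

```text
t 46.45 tcp [0.4609 0.3722 0.13  ] ydir_deg 71.5 tilt [0.001 0.001] q [-0.36  0.9  -0.72  1.75  0.79  0.81 -0.23] F [-0.1 -0.1  0.1] Mz [ 0.07 -0.13  0.01] op 70.3 ff 0.0
wrist (0.46, 0.373) [4.601e-01 3.728e-01 1.960e-02 3.310e-02 1.430e+03]
[-0.02677462  0.01888566] -3.7320100749022993
printer front x 0.5601852457077608
```

>>> {"api": "drive_tool", "payload": {
  "targets": [
    {"tx":-0.03,"ty":0.02,"tz":-0.93,"wx":0,"wy":0,"wz":0,"claw":0.4},
    {"tx":0,"ty":0,"tz":-0.93,"wx":0,"wy":0,"wz":0,"claw":0.4},
    {"tx":0,"ty":0,"tz":-0.93,"wx":0,"wy":0,"wz":0,"claw":0.4},
    {"tx":0,"ty":0,"tz":-0.93,"wx":0,"wy":0,"wz":0,"claw":0.4},
    {"tx":0,"ty":0,"tz":0,"wx":0,"wy":0,"wz":0,"claw":-0.4},
    {"tx":0,"ty":0,"tz":0,"wx":0,"wy":0,"wz":0,"claw":-0.4},
    {"tx":0,"ty":0,"tz":0,"wx":0,"wy":0,"wz":0,"claw":-0.4},
    {"tx":0,"ty":0,"tz":0,"wx":0,"wy":0,"wz":0,"claw":-0.4}
  ]
}}

```text
clock: 47.3
tool_pos: [0.4606, 0.3734, 0.0194]
eef_rot: [0.161, 0.987, 0.001, 0.001]
contact_force: [-0.1, 0.2, 3.5]
opening: 0.442
finger_force: 15.0
```

```bash
python3 -c "
from h import *
s=pr()
"
```

```text
t 47.3 tcp [0.4606 0.3734 0.0194] ydir_deg 71.5 tilt [0.002 0.003] q [-0.43  1.05 -0.59  1.78  0.96  0.63 -0.36] F [-0.1  0.2  3.5] Mz [-0.   -0.09 -0.02] op 38.9 ff 15.0
```

>>> {"api": "drive_tool", "payload": {
  "targets": [
    {"tx":0,"ty":0,"tz":0.95,"wx":0,"wy":0,"wz":0,"claw":-0.4},
    {"tx":0,"ty":0,"tz":0.95,"wx":0,"wy":0,"wz":0,"claw":-0.4},
    {"tx":0,"ty":0,"tz":0.95,"wx":0,"wy":0,"wz":0,"claw":-0.4},
    {"tx":0,"ty":0,"tz":0.95,"wx":0,"wy":0,"wz":0,"claw":-0.4},
    {"tx":0,"ty":0,"tz":0.95,"wx":0,"wy":0,"wz":0,"claw":-0.4},
    {"tx":0,"ty":-0.95,"tz":0,"wx":0,"wy":0,"wz":0,"claw":-0.4},
    {"tx":0,"ty":-0.95,"tz":0,"wx":0,"wy":0,"wz":0,"claw":-0.4},
    {"tx":0,"ty":-0.95,"tz":0,"wx":0,"wy":0,"wz":0,"claw":-0.4}
  ]
}}

```text
clock: 48.1
tool_pos: [0.4599, 0.2861, 0.1613]
eef_rot: [0.161, 0.987, 0.001, 0.001]
contact_force: [0.3, -0.8, -0.7]
opening: 0.438
finger_force: 15.0
```

>>> {"api": "drive_tool", "payload": {
  "targets": [
    {"tx":0,"ty":-0.95,"tz":0,"wx":0,"wy":0,"wz":0,"claw":-0.4},
    {"tx":0,"ty":-0.95,"tz":0,"wx":0,"wy":0,"wz":0,"claw":-0.4},
    {"tx":0,"ty":-0.95,"tz":0,"wx":0,"wy":0,"wz":0,"claw":-0.4},
    {"tx":0,"ty":-0.95,"tz":0,"wx":0,"wy":0,"wz":0,"claw":-0.4},
    {"tx":0,"ty":-0.95,"tz":0,"wx":0,"wy":0,"wz":0,"claw":-0.4},
    {"tx":0,"ty":-0.95,"tz":0,"wx":0,"wy":0,"wz":0,"claw":-0.4},
    {"tx":0,"ty":-0.95,"tz":0,"wx":0,"wy":0,"wz":0,"claw":-0.4},
    {"tx":0,"ty":-0.95,"tz":0,"wx":0,"wy":0,"wz":0,"claw":-0.4}
  ]
}}

```text
clock: 48.9
tool_pos: [0.46, 0.0578, 0.161]
eef_rot: [0.161, 0.987, 0.0, 0.001]
contact_force: [0.4, 0.1, -1.1]
opening: 0.438
finger_force: 15.0
```

>>> {"api": "drive_tool", "payload": {
  "targets": [
    {"tx":0,"ty":-0.95,"tz":0,"wx":0,"wy":0,"wz":0,"claw":-0.4},
    {"tx":0,"ty":-0.95,"tz":0,"wx":0,"wy":0,"wz":0,"claw":-0.4},
    {"tx":0,"ty":-0.95,"tz":0,"wx":0,"wy":0,"wz":0,"claw":-0.4},
    {"tx":0,"ty":-0.95,"tz":0,"wx":0,"wy":0,"wz":0,"claw":-0.4},
    {"tx":0,"ty":-0.95,"tz":0,"wx":0,"wy":0,"wz":0,"claw":-0.4},
    {"tx":0,"ty":-0.95,"tz":0,"wx":0,"wy":0,"wz":0,"claw":-0.4},
    {"tx":0,"ty":-0.95,"tz":0,"wx":0,"wy":0,"wz":0,"claw":-0.4},
    {"tx":0,"ty":-0.95,"tz":0,"wx":0,"wy":0,"wz":0,"claw":-0.4}
  ]
}}

```text
clock: 49.7
tool_pos: [0.4599, -0.1705, 0.161]
eef_rot: [0.161, 0.987, -0.0, 0.001]
contact_force: [-0.3, -0.5, -1.1]
opening: 0.44
finger_force: 15.0
```

>>> {"api": "drive_tool", "payload": {
  "targets": [
    {"tx":0,"ty":-0.95,"tz":0,"wx":0,"wy":0,"wz":0,"claw":-0.4},
    {"tx":0,"ty":-0.1,"tz":0,"wx":0,"wy":0,"wz":0,"claw":-0.4},
    {"tx":0,"ty":0,"tz":0,"wx":0,"wy":0,"wz":0,"claw":-0.4},
    {"tx":0,"ty":0,"tz":0,"wx":0,"wy":0,"wz":0,"claw":-0.4},
    {"tx":0,"ty":0,"tz":0,"wx":0,"wy":0,"wz":0,"claw":-0.4},
    {"tx":0,"ty":0,"tz":0,"wx":0,"wy":0,"wz":0,"claw":-0.4},
    {"tx":0,"ty":0,"tz":0,"wx":0,"wy":0,"wz":0,"claw":-0.4},
    {"tx":0,"ty":0,"tz":0,"wx":0,"wy":0,"wz":0,"claw":-0.4}
  ]
}}

```text
clock: 50.5
tool_pos: [0.4598, -0.2002, 0.16]
eef_rot: [0.16, 0.987, 0.0, -0.0]
contact_force: [-0.2, 0.0, -0.1]
opening: 0.441
finger_force: 15.0
```

```bash
python3 -c "
from h import *
s=pr()
p=s['tool_pos'];print((np.array([.4604,-.2003,.085])-p)/.03)
look('wrist',[(.4603,-.1996)],.045,.058,.03,'w11.png')
"
```

```text
t 50.5 tcp [ 0.4598 -0.2002  0.16  ] ydir_deg 71.5 tilt [-0.  0.] q [ 0.8   0.78 -0.8   2.    0.85  0.74  0.71] F [-0.2  0.  -0.1] Mz [-0.01 -0.13  0.06] op 38.8 ff 15.0
[ 0.02028951 -0.0027468  -2.50152712]
wrist (0.4603, -0.1996) [ 4.599e-01 -1.996e-01  1.010e-02  5.180e-02  5.060e+02]
```

>>> {"api": "drive_tool", "payload": {
  "targets": [
    {"tx":0.01,"ty":0,"tz":-0.6,"wx":0,"wy":0,"wz":0,"claw":-0.4},
    {"tx":0,"ty":0,"tz":-0.6,"wx":0,"wy":0,"wz":0,"claw":-0.4},
    {"tx":0,"ty":0,"tz":-0.6,"wx":0,"wy":0,"wz":0,"claw":-0.4},
    {"tx":0,"ty":0,"tz":-0.6,"wx":0,"wy":0,"wz":0,"claw":-0.4},
    {"tx":0,"ty":0,"tz":-0.2,"wx":0,"wy":0,"wz":0,"claw":-0.4},
    {"tx":0,"ty":0,"tz":-0.2,"wx":0,"wy":0,"wz":0,"claw":-0.4},
    {"tx":0,"ty":0,"tz":-0.2,"wx":0,"wy":0,"wz":0,"claw":-0.4},
    {"tx":0,"ty":0,"tz":-0.2,"wx":0,"wy":0,"wz":0,"claw":-0.4}
  ]
}}

```text
clock: 51.35
tool_pos: [0.4604, -0.2007, 0.0641]
eef_rot: [0.161, 0.987, -0.0, 0.001]
contact_force: [0.4, 0.2, 0.1]
opening: 0.437
finger_force: 15.0
```

```bash
python3 -c "
from h import *
s=pr()
"
```

```text
t 51.35 tcp [ 0.4604 -0.2007  0.0641] ydir_deg 71.5 tilt [ 0.001 -0.   ] q [ 0.7   0.92 -0.63  2.05  1.1   0.56  0.5 ] F [0.4 0.2 0.1] Mz [ 0.02 -0.12  0.04] op 38.5 ff 15.0
```

>>> {"api": "drive_tool", "payload": {
  "targets": [
    {"tx":0,"ty":0,"tz":-0.15,"wx":0,"wy":0,"wz":0,"claw":-0.4},
    {"tx":0,"ty":0,"tz":-0.15,"wx":0,"wy":0,"wz":0,"claw":-0.4},
    {"tx":0,"ty":0,"tz":-0.15,"wx":0,"wy":0,"wz":0,"claw":-0.4},
    {"tx":0,"ty":0,"tz":-0.15,"wx":0,"wy":0,"wz":0,"claw":-0.4},
    {"tx":0,"ty":0,"tz":0,"wx":0,"wy":0,"wz":0,"claw":-0.4},
    {"tx":0,"ty":0,"tz":0,"wx":0,"wy":0,"wz":0,"claw":-0.4},
    {"tx":0,"ty":0,"tz":0,"wx":0,"wy":0,"wz":0,"claw":-0.4},
    {"tx":0,"ty":0,"tz":0,"wx":0,"wy":0,"wz":0,"claw":-0.4}
  ]
}}

```text
clock: 52.15
tool_pos: [0.4603, -0.2007, 0.0461]
eef_rot: [0.161, 0.987, -0.0, 0.0]
contact_force: [-0.1, -0.2, 1.4]
opening: 0.439
finger_force: 15.0
```

```bash
python3 -c "
from h import *
s=pr()
"
```

```text
t 52.15 tcp [ 0.4603 -0.2007  0.0461] ydir_deg 71.5 tilt [ 0.001 -0.   ] q [ 0.68  0.95 -0.6   2.05  1.15  0.53  0.45] F [-0.1 -0.2  1.4] Mz [-0.15 -0.2  -0.03] op 38.7 ff 15.0
```

Contact begins, so press another millimetre. Then release and lift clear.

>>> {"api": "drive_tool", "payload": {
  "targets": [
    {"tx":0,"ty":0,"tz":-0.04,"wx":0,"wy":0,"wz":0,"claw":-0.4},
    {"tx":0,"ty":0,"tz":0,"wx":0,"wy":0,"wz":0,"claw":-0.4},
    {"tx":0,"ty":0,"tz":0,"wx":0,"wy":0,"wz":0,"claw":-0.4},
    {"tx":0,"ty":0,"tz":0,"wx":0,"wy":0,"wz":0,"claw":0.25},
    {"tx":0,"ty":0,"tz":0,"wx":0,"wy":0,"wz":0,"claw":0.25},
    {"tx":0,"ty":0,"tz":0,"wx":0,"wy":0,"wz":0,"claw":0.25},
    {"tx":0,"ty":0,"tz":0,"wx":0,"wy":0,"wz":0,"claw":0.25},
    {"tx":0,"ty":0,"tz":0.5,"wx":0,"wy":0,"wz":0,"claw":0.25}
  ]
}}

```text
clock: 52.95
tool_pos: [0.4589, -0.2004, 0.0586]
eef_rot: [0.161, 0.987, 0.0, -0.002]
contact_force: [-0.3, -0.2, 0.8]
opening: 0.625
finger_force: 0.0
```

>>> {"api": "drive_tool", "payload": {
  "targets": [
    {"tx":0,"ty":0,"tz":1.0,"wx":0,"wy":0,"wz":0,"claw":0.25},
    {"tx":0,"ty":0,"tz":1.0,"wx":0,"wy":0,"wz":0,"claw":0.25},
    {"tx":0,"ty":0,"tz":1.0,"wx":0,"wy":0,"wz":0,"claw":0.25},
    {"tx":0,"ty":0,"tz":1.0,"wx":0,"wy":0,"wz":0,"claw":0.6},
    {"tx":0,"ty":0,"tz":1.0,"wx":0,"wy":0,"wz":0,"claw":0.6},
    {"tx":0,"ty":0,"tz":0,"wx":0,"wy":0,"wz":0,"claw":0.6},
    {"tx":0,"ty":0,"tz":0,"wx":0,"wy":0,"wz":0,"claw":0.6},
    {"tx":0,"ty":0,"tz":0,"wx":0,"wy":0,"wz":0,"claw":0.6}
  ]
}}

```text
clock: 53.75
tool_pos: [0.4591, -0.2007, 0.2087]
eef_rot: [0.161, 0.987, 0.0, -0.001]
contact_force: [0.7, -0.7, -0.4]
opening: 0.797
finger_force: 0.0
```

```bash
python3 -c "
from h import *
s=pr()
look('wrist',[(.4603,-.2)],.056,.068,.03,'w12.png')
snap('scene','s12.png')
look('top',[(.5275,-.165),(.5622,-.2325)],.056,.068,.03,'t12.png')
"
```

```text
t 53.75 tcp [ 0.4591 -0.2007  0.2087] ydir_deg 71.5 tilt [-0.002  0.   ] q [ 0.84  0.71 -0.87  1.95  0.74  0.83  0.8 ] F [ 0.7 -0.7 -0.4] Mz [ 0.   -0.12  0.03] op 70.2 ff 0.0
wrist (0.4603, -0.2) [ 4.600e-01 -2.001e-01  1.950e-02  6.110e-02  1.023e+03]
top (0.5275, -0.165) [ 5.290e-01 -1.644e-01  1.910e-02  6.210e-02  6.100e+01]
top (0.5622, -0.2325) [ 5.609e-01 -2.326e-01  1.960e-02  6.200e-02  1.210e+02]
```

View pics/w12.png

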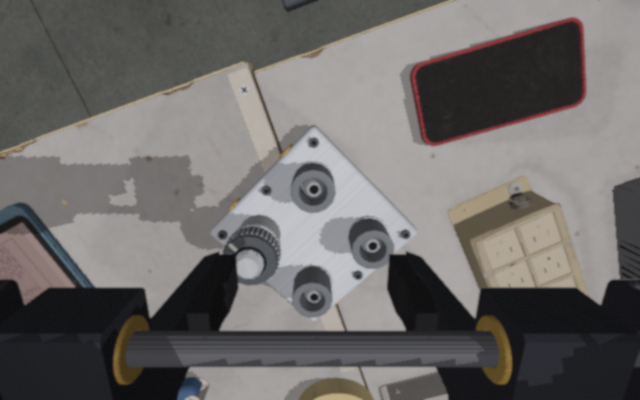

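View pics/s12.png

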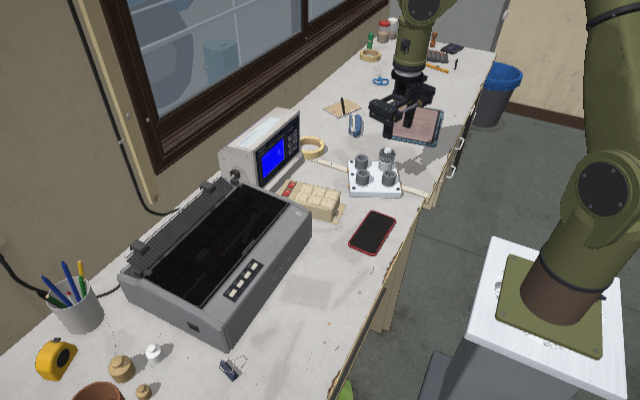

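All three sleeves sit on their spigots in the wrist view, at (313,188), (372,246) and (313,295), with their tops at 62 mm. The phone and tape roll are where they were, and the gripper is clear.

```bash
python3 -c "
from h import *
print(workorder.finish_job())"
```

```text
the job is handed in; nothing more can be done
None
```

The job is handed in with no verdict returned: I screwed the ring gauge home, backed it off one counted turn, seated all three sleeves on their own spigots, and left the phone and tape roll where they were.

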